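Set up the camp stove on its trivet

TASK

Set up the camp stove on the round trivet, in this order: stand the green base centred on the trivet, lower the brass burner into the base's collar, stand the windscreen squarely on the base around the burner, and finally set the kettle in the mouth of the windscreen. Finish and let go of each part before the next, lower the parts into place rather than dropping or ramming them, and do not shove or knock over the mug, the flashlight or the small jar.

Things in the scene. Friction and masses are not known exactly. Their poses are not given: they have to be found in the camera images.
- trivet: Round heatproof trivet, white rim and terracotta-red top, 150 mm diameter, 8 mm thick, fixed to the bench; the stove is built on it. Origin: centre of its underside, on the bench.
- base_c (a point): Stove base, loose, 0.3 kg: olive-green plate, 130 mm across, 6 mm thick; on it a round step 108 mm across (6 to 12 mm high); on the step a central steel collar, outer 60, inner 52 mm, 12 to 32 mm high: the grip. Point: on the axis, 16 mm above the underside; z up. Seated on the trivet it is 24 mm above the trivet's origin.
- burner_c (a point): Brass burner, loose, 0.15 kg: upright cylinder 46 mm across, 48 mm high, dark disc in its top, copper band. It drops into the base's collar (3 mm play all round) and stands on the step there, the upper 28 mm standing out to be held. Point: on the axis, half-way up; z up. Seated: 20 mm above the base's point.
- screen_c (a point): Windscreen, loose, 0.2 kg: aluminium tube, outer 124, inner 116, height 95 mm. A bar 12 mm wide and deep crosses it through the axis, top 86 mm up: the grip. Four lugs at 45 deg to it reach in to 45 mm from the axis. Fits round the base's step (4 mm play), any yaw; burner top then 20 mm below the bar. Point: on axis, 47.5 mm up; x along bar. Seated: 37.5 mm above the base's point.
- kettle_c (a point): Blue kettle, loose, 0.35 kg: body 106 mm across, 58 high; fixed black arched handle, its level grip a 10 mm round bar, 68 long, centre line 91 mm up, along x over the axis; spout to +x, 74 mm from axis. Sits on the windscreen's bar and lugs, 9 mm inside the rim (6 mm play), any yaw. Point: on axis, 48 mm above underside. Seated: 86.5 mm above the windscreen's point.
- mug_c (a point): Bystander: white mug, 76 mm across, 80 mm high, loose. Point: on the axis, 40 mm up.
- torch_c (a point): Bystander: yellow flashlight with black head, standing on its head, 36 mm across, 90 mm high, loose. Point: on the axis, 45 mm up.
- jar_c (a point): Bystander: small jar with a red cap, 36 mm across, 60 mm high, loose. Point: on the axis, 30 mm up.

How it is judged:
By the outcome, as a careful person would: the job done as asked, in the order asked, and still so for the second after the job is handed in, with the robot touching nothing.
It also fails if it takes over 128 s, if anything falls off the work surface, if the arm or the gripper's body presses on something with over 40 N, if the wrist force passes 120 N, or if a joint passes its speed limit or range.

ROBOT

A 7-joint arm with a two-finger parallel gripper is mounted at the origin on the work surface. World frame = base frame: x ahead of the robot, y to its left, z up, the work surface at z = 0. Lengths are in m, angles in rad, forces in N, time in s.
With the tool pointing down it reaches from about 0.4 to 0.85 m from the base axis. Payload 6.9 kg.
Tool frame: the origin (TCP) lies at the very end of the fingers, on their centre line; the grasp point (between the pads) lies 19 mm behind it (pinch_z is the distance from the TCP to the grasp point, in m); z points along the fingers, y is the line along which they close (so a half turn about z gives the same grasp; the last joint's range is limited). The gripper opens to 85 mm and grips with 20 to 120 N. Pads are 22 mm wide; open, the fingers measure 114 mm over their backs; the gripper's body (76 mm by 85 mm) begins 54 mm behind the grasp point. The pads swing forward as they close: fully open they stand 13 mm farther back than shut.
Start: joints at [-1.214, 0.507, -0.238, 1.5, 0.126, 1.149, -0.155], TCP at [0.155, 0.605, 0.231] pointing down, gripper open.
Joint ranges: [-3.08, 3.08], [-0.24, 2.05], [-1.43, 1.35], [0, 2.5], [-1.52, 4.66], [0.17, 1.96], [-2.89, 2.89]. Speed limits (rad/s): [2.39, 2.39, 3.14, 3.14, 3.14, 3.14, 3.14].

INTERFACE

Orientations are given as a unit quaternion [w, x, y, z].
In Python, from rig import * gives the robot as it stands. The module is installed in compiled form; this text tells all that it offers.
- The arm moves only by the shell command python3 -m pendant 'ROWS'. ROWS is JSON, a list of rows, each an object of numbers: "x", "y", "z": the shift along the tool's x, y, z in cm; "rx", "ry", "rz": the turn, a rotation vector about the tool's x, y, z in rad; "hand": the gripper's target within -1 to 1 (fully open at 1, half-way at 0, shut at -1). In form: [{"x": .., "y": .., "z": .., "rx": .., "ry": .., "rz": .., "hand": ..}, ...]. A call has 1 to 8 rows; each row shifts and turns the commanded pose from where the row before left it, along the tool's axes as they then stand; what a row does not reach is not made up. A row lasts 1/8 s, in which the tool goes at most 62.5 mm and 10.7 degrees, less where a joint would pass 70% of its speed; a pose out of reach is approached as far as the arm can. A call is refused whole if a number of a shift passes 6.25 or a number of a turn 0.188, either way. A call with a gripper value outside its range is refused whole. The fingers move at their own pace and stop on an object; the grip force is fixed at half the most. Time passes only in rows, so rows that do not move let the fingers close. It gives the time, the measured TCP pose, the force, the opening and the grip force at its end, in the units of the state.
- state(): the state, without advancing time (a new reading comes with each control period).
- capture(name): name is "side" or "top"; returns a dict with "pixels" (480x640x3 uint8, red, green, blue), "z_map" (480x640 float32, m along the optical axis (not along the pixel's ray), 0 where there is no reading), "fx", "fy", "cx", "cy" (pixels), "dist" ([k1, k2, p1, p2, k3] as OpenCV has them; the pictures are not rectified), "origin" and "rotation" of the camera in the world. Camera axes: x right, y up, looking along -z (the intrinsics and any distortion apply to the point x, -y, -z); pixel columns grow to the right and rows downward; lengths in m; the calibration is good to about 2 mm. A picture is of the moment at which its call begins.
- hand_in(): hands the job in; it is judged then, once.
Trained networks look in the newest picture that a camera, given by its name, has taken for a name from the list of things; names that differ only in an ending like _2 or _b are one class to them, and where a whole thing is asked for, a point or a joint stands for the part that bears it (a point fixed in the world has none). Each returns a list of dicts, best first, with "score" (0 to 1); they miss things now and then, are a little off and sometimes report something else, mostly with a low value. They report only what shows in the picture. A call takes as long as a camera call.
- masks_of(camera, thing): "region" (480x640 bool, what is visible of it) and "rect" ([left, top, width, height] in pixels, round what is visible of it).
The state is a dict: "clock": time; "joint_pos": joint angles; "joint_vel": joint speeds; "joint_efforts": joint torques, N m; "eef_pos": TCP position; "orientation": TCP orientation; "force": force on the tool from outside, world axes, zero at the start; "ft_torque": the same for the moment, N m; "width": finger opening in m; "finger_force": force on a finger pad.
Only numpy, scipy, OpenCV 4.12 (cv2) and the standard library are available. Lean on these libraries where they do the work, as an engineer would, in place of code of your own. Each camera call takes 0.05 s, during which the arm holds its last target. There are 200 camera calls.

## Working session

There is one attempt and no reset: what is moved stays moved. The work goes in short steps, Python scripts to look and compute and a shell command to move; the robot and the scene stay as the last step left them, time stands still between calls to the robot, and variables do not carry over. Pictures are saved under pics/ and viewed, at most 14 in all, crops included, and the job is handed in when it is done.

```bash
mkdir -p pics
cat > h.py <<'E'
from rig import *
import numpy as np, cv2
def cloud(c, m=None):
    z=c["z_map"]; ok=z>0
    if m is not None: ok&=m
    v,u=np.nonzero(ok); zz=z[v,u]
    K=np.array([[c["fx"],0,c["cx"]],[0,c["fy"],c["cy"]],[0,0,1.]])
    p=cv2.undistortPoints(np.stack([u,v],1).astype(np.float64)[:,None],K,np.array(c["dist"],float))[:,0]
    P=np.stack([p[:,0]*zz,-p[:,1]*zz,-zz],1)
    return P@np.array(c["rotation"]).reshape(3,3).T+np.array(c["origin"])
def save(c,n): cv2.imwrite("pics/"+n,c["pixels"][:,:,::-1])
E
python3 - <<'E'
from h import *
print(state())
for cam in ["side","top"]:
    c=capture(cam); save(c,cam+"0.png"); print(cam,c["origin"],c["rotation"],c["fx"])
    for t in ["trivet","base_c","burner_c","screen_c","kettle_c","mug_c","torch_c","jar_c"]:
        for r in masks_of(cam,t)[:2]:
            P=cloud(c,r["region"])
            if len(P)<5: print(t,'few',r["rect"]);continue
            zt=np.percentile(P[:,2],97); T=P[P[:,2]>zt-.006]
            print(t,round(r["score"],2),r["rect"],"lo",P.min(0).round(3),"hi",P.max(0).round(3),"top mid",((T.min(0)+T.max(0))/2).round(3))
E
```

```text
{'clock': 0.0, 'joint_pos': array([-1.21451027,  0.50834512, -0.23752596,  1.50114106,  0.12568953,
        1.14889332, -0.15479366]), 'joint_vel': array([-0.00091304,  0.00030327, -0.00012216, -0.00071387,  0.0004245 ,
       -0.00078198, -0.00214647]), 'joint_efforts': array([ 9.05411980e-04, -6.20596933e+01, -2.18630478e+00, -2.49661481e+01,
        1.27612171e-02,  1.18507686e-02, -5.07418065e-06]), 'eef_pos': array([0.15504947, 0.60494024, 0.23042235]), 'orientation': array([-1.01166713e-04,  1.25054058e-01,  9.92149522e-01, -8.93552754e-04]), 'force': array([-1.16881836, -0.38747665,  0.26558342]), 'ft_torque': array([ 0.06162161, -0.0112501 , -0.02094772]), 'finger_force': 0.0, 'width': 0.0851267452271972}
side [ 0.31153075 -0.86112596  0.86402433] [ 0.9041047   0.39916779 -0.05226226 -0.14327742] 593.1759751365213Traceback (most recent call last):
  File "<stdin>", line 7, in <module>
  File "h.py", line 10, in cloud
    return P@np.array(c["rotation"]).reshape(3,3).T+np.array(c["origin"])
             ~~~~~~~~~~~~~~~~~~~~~~~~~~~~~~~^^^^^
ValueError: cannot reshape array of size 4 into shape (3,3)
```

```bash
sed -i 's/np.array(c\["rotation"\]).reshape(3,3).T/Q(c["rotation"]).T/' h.py
cat >> h.py <<'E'
from scipy.spatial.transform import Rotation as R
def Q(q): return R.from_quat(np.roll(q,-1)).as_matrix()
E
cat > look.py <<'E'
from h import *
for cam in ["side","top"]:
    c=capture(cam); save(c,cam+"0.png"); print(cam,c["origin"],c["fx"])
    for t in ["trivet","base_c","burner_c","screen_c","kettle_c","mug_c","torch_c","jar_c"]:
        for r in masks_of(cam,t)[:2]:
            P=cloud(c,r["region"])
            if len(P)<5: print(t,'few',r["rect"]);continue
            zt=np.percentile(P[:,2],97); T=P[P[:,2]>zt-.006]
            print(t,round(r["score"],2),r["rect"],"lo",P.min(0).round(3),"hi",P.max(0).round(3),"top mid",((T.min(0)+T.max(0))/2).round(3))
E
python3 look.py
```

```text
side [ 0.31153075 -0.86112596  0.86402433] 593.1759751365213
trivet 0.98 [247.9, 338.3, 89.5, 78.0] lo [ 0.348 -0.367 -0.002] hi [ 0.498 -0.216  0.015] top mid [ 0.422 -0.292  0.01 ]
base_c 0.79 [331.3, 209.4, 59.7, 46.0] lo [ 0.595 -0.056 -0.003] hi [0.722 0.085 0.036] top mid [0.659 0.009 0.031]
burner_c 0.91 [262.3, 230.6, 23.7, 37.1] lo [ 0.444 -0.024 -0.002] hi [0.495 0.028 0.053] top mid [0.468 0.001 0.049]
screen_c 0.8 [192.5, 131.2, 56.5, 66.3] lo [ 0.356  0.224 -0.002] hi [0.477 0.504 0.1  ] top mid [0.417 0.292 0.095]
kettle_c 0.95 [285.7, 134.1, 45.4, 56.2] lo [ 0.562  0.185 -0.004] hi [0.678 0.395 0.099] top mid [0.613 0.238 0.094]
mug_c 0.61 [362.7, 280.1, 60.9, 58.7] lo [ 0.591 -0.279 -0.003] hi [ 0.719 -0.136  0.084] top mid [ 0.643 -0.24   0.079]
torch_c 0.65 [313.9, 256.8, 16.3, 43.1] lo [ 0.51  -0.154 -0.003] hi [ 0.546 -0.117  0.095] top mid [ 0.528 -0.135  0.091]
jar_c 0.63 [271.8, 183.9, 23.6, 35.8] lo [ 0.501  0.112 -0.005] hi [0.55  0.224 0.065] top mid [0.519 0.134 0.061]
top [ 0.37316794 -0.00851768  1.00344958] 481.73511990274943
trivet 0.89 [413.7, 266.2, 7
[... 216 characters left out ...]
0.91 [296.4, 265.1, 26.6, 22.8] lo [ 0.445 -0.021 -0.002] hi [0.49  0.026 0.052] top mid [0.468 0.002 0.049]
screen_c 0.71 [122.5, 266.2, 74.9, 59.6] lo [ 0.358  0.226 -0.006] hi [0.493 0.392 0.1  ] top mid [0.419 0.29  0.095]
kettle_c 0.77 [156.8, 181.7, 68.2, 46.3] lo [ 0.563  0.187 -0.003] hi [0.659 0.312 0.1  ] top mid [0.615 0.239 0.094]
mug_c 0.58 [407.3, 168.5, 43.6, 48.1] lo [ 0.592 -0.276 -0.002] hi [ 0.687 -0.185  0.084] top mid [ 0.642 -0.238  0.079]
torch_c 0.67 [366.8, 232.8, 22.6, 25.7] lo [ 0.512 -0.164 -0.001] hi [ 0.543 -0.118  0.095] top mid [ 0.529 -0.136  0.091]
jar_c 0.75 [237.1, 240.2, 17.2, 20.1] lo [0.503 0.114 0.012] hi [0.534 0.147 0.063] top mid [0.519 0.132 0.06 ]
```

View pics/side0.png

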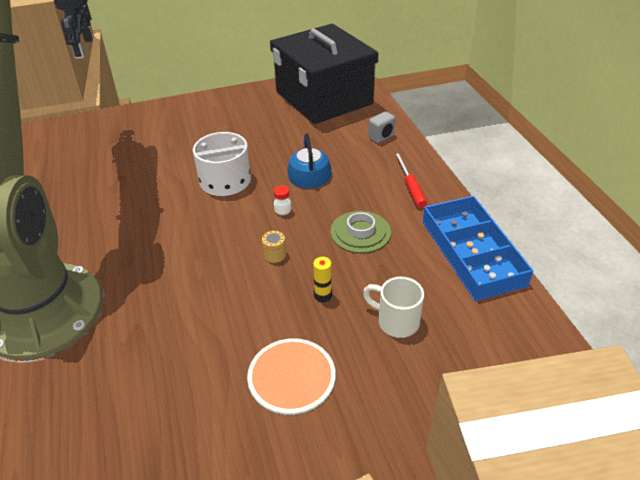

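View pics/top0.png

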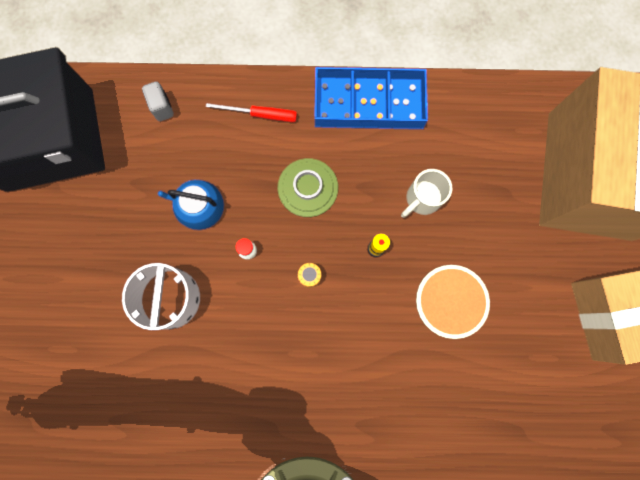

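```bash
python3 -m pendant '[{"rz":-0.125},{"rz":-0.126},{"x":-3.16,"y":-3.72},{"x":-3.16,"y":-3.72},{"x":-3.16,"y":-3.72},{"x":-3.16,"y":-3.72},{"x":-3.16,"y":-3.72},{"x":-3.16,"y":-3.72}]'; python3 -m pendant '[{"x":-3.16,"y":-3.72},{"x":-3.16,"y":-3.72},{"x":-3.16,"y":-3.72},{"x":-3.16,"y":-3.72},{"x":-3.16,"y":-3.72},{"x":-3.16,"y":-3.72},{"x":-3.16,"y":-3.72},{"x":-3.16,"y":-3.72}]'
cat >> h.py <<'E'
def plan(xyz,yaw=None):
    s=state(); M=Q(s["orientation"]); y0=np.arctan2(M[1,0],M[0,0])
    d=0 if yaw is None else (np.radians(yaw)-y0+np.pi/2)%np.pi-np.pi/2
    M2=R.from_euler("z",d).as_matrix()@M
    print("t",round(s["clock"],2),"pos",s["eef_pos"].round(4),"yaw",np.degrees(y0).round(1),"tilt",(M[:,2]).round(3),"j",s["joint_pos"].round(2),"F",s["force"].round(1),"w",round(s["width"],4),"ff",round(s["finger_force"],1))
    print("rz",round(-d,3),"then cm",(M2.T@(np.array(xyz)-s["eef_pos"])*100).round(2))
E
python3 - <<'E'
from h import *
plan([.66,.01,.231],180)
for cam,t,zl,zh,c0 in [("top","screen_c",.078,.091,(.418,.291)),("side","screen_c",.078,.091,(.418,.291)),("top","kettle_c",.085,.105,(.614,.239)),("side","kettle_c",.085,.105,(.614,.239))]:
    c=capture(cam); r=masks_of(cam,t)[0]; P=cloud(c,r["region"])
    k=(P[:,2]>zl)&(P[:,2]<zh)&(np.hypot(*(P[:,:2]-c0).T)<.045); A=P[k,:2]; m=A.mean(0)
    v=np.linalg.svd(A-m)[2][0]; print(cam,t,len(A),m.round(4),((A.min(0)+A.max(0))/2).round(4),np.degrees(np.arctan2(v[1],v[0])).round(1))
E
```

```text
t 1.0 pos [0.1551 0.6054 0.2313] yaw 165.6 tilt [ 0. -0. -1.] j [-1.21  0.51 -0.24  1.5   0.13  1.15 -0.15] F [-0.2  0.7 -0.3] w 0.0854 ff 0.0
rz -0.251 then cm [-5.049e+01 -5.954e+01  3.000e-02]
top screen_c 365 [0.4166 0.2901] [0.4186 0.2929] 174.4
side screen_c 248 [0.4166 0.289 ] [0.4178 0.2903] 174.2
top kettle_c 228 [0.6144 0.2376] [0.6148 0.2389] 80.1
side kettle_c 96 [0.6125 0.2334] [0.6135 0.2379] -99.4invalid input
invalid input
```

```bash
python3 -m pendant '[{"x":0,"y":0,"z":0,"rx":0,"ry":0,"rz":-0.125,"hand":1},{"x":0,"y":0,"z":0,"rx":0,"ry":0,"rz":-0.126,"hand":1}]'; python3 -m pendant '[{"x":-3.16,"y":-3.72,"hand":1}]';python3 -m pendant '[{"x":-3.16,"y":-3.72,"z":0,"rx":0,"ry":0,"rz":0}]'
```

```text
clock: 1.65
eef_pos: [0.1551, 0.6054, 0.2313]
orientation: [0.0, -0.002, 1.0, -0.0]
force: [0.2, -0.1, -0.4]
width: 0.0856
finger_force: 0.0invalid input
invalid input
```

```bash
python3 -m pendant '[{"x":-3.6,"y":-4.25,"z":0,"rx":0,"ry":0,"rz":0,"hand":1},{"x":-3.6,"y":-4.25,"z":0,"rx":0,"ry":0,"rz":0,"hand":1},{"x":-3.6,"y":-4.25,"z":0,"rx":0,"ry":0,"rz":0,"hand":1},{"x":-3.6,"y":-4.25,"z":0,"rx":0,"ry":0,"rz":0,"hand":1},{"x":-3.6,"y":-4.25,"z":0,"rx":0,"ry":0,"rz":0,"hand":1},{"x":-3.6,"y":-4.25,"z":0,"rx":0,"ry":0,"rz":0,"hand":1},{"x":-3.6,"y":-4.25,"z":0,"rx":0,"ry":0,"rz":0,"hand":1}]'; python3 -m pendant '[{"x":-3.6,"y":-4.25,"z":0,"rx":0,"ry":0,"rz":0,"hand":1},{"x":-3.6,"y":-4.25,"z":0,"rx":0,"ry":0,"rz":0,"hand":1},{"x":-3.6,"y":-4.25,"z":0,"rx":0,"ry":0,"rz":0,"hand":1},{"x":-3.6,"y":-4.25,"z":0,"rx":0,"ry":0,"rz":0,"hand":1},{"x":-3.6,"y":-4.25,"z":0,"rx":0,"ry":0,"rz":0,"hand":1},{"x":-3.6,"y":-4.25,"z":0,"rx":0,"ry":0,"rz":0,"hand":1},{"x":-3.6,"y":-4.25,"z":0,"rx":0,"ry":0,"rz":0,"hand":1}]'
python3 -c "
from h import *
plan([.66,.01,.10],180)"
```

```text
clock: 2.52
eef_pos: [0.4083, 0.3066, 0.2316]
orientation: [0.0, -0.0, 1.0, 0.0]
force: [0.0, 0.1, 0.4]
width: 0.0851
finger_force: 0.0
clock: 3.4
eef_pos: [0.6603, 0.0091, 0.2314]
orientation: [0.0, -0.0, 1.0, 0.0]
force: [1.5, 0.2, -0.1]
width: 0.0853
finger_force: 0.0
t 3.4 pos [0.6603 0.0091 0.2314] yaw -180.0 tilt [ 0.  0. -1.] j [ 0.03  0.56 -0.14  1.4   0.08  1.19  1.45] F [ 1.5  0.2 -0.1] w 0.0853 ff 0.0
rz 0.0 then cm [ 0.04  0.08 13.14]
```

```bash
python3 -m pendant '[{"x":0,"y":0.08,"z":5,"rx":0,"ry":0,"rz":0,"hand":1},{"x":0,"y":0,"z":5,"rx":0,"ry":0,"rz":0,"hand":1},{"x":0,"y":0,"z":5,"rx":0,"ry":0,"rz":0,"hand":1},{"x":0,"y":0,"z":3,"rx":0,"ry":0,"rz":0,"hand":1},{"x":0,"y":0,"z":2,"rx":0,"ry":0,"rz":0,"hand":1},{"x":0,"y":0,"z":1.2,"rx":0,"ry":0,"rz":0,"hand":1},{"x":0,"y":0,"z":0.9,"rx":0,"ry":0,"rz":0,"hand":1},{"x":0,"y":0,"z":0,"rx":0,"ry":0,"rz":0,"hand":1}]'; python3 -m pendant '[{"x":0,"y":0,"z":0,"rx":0,"ry":0,"rz":0,"hand":-0.2},{"x":0,"y":0,"z":0,"rx":0,"ry":0,"rz":0,"hand":-1},{"x":0,"y":0,"z":0,"rx":0,"ry":0,"rz":0,"hand":-1},{"x":0,"y":0,"z":0,"rx":0,"ry":0,"rz":0,"hand":-1},{"x":0,"y":0,"z":0,"rx":0,"ry":0,"rz":0,"hand":-1}]'
python3 -c "
from h import *
plan([.422,-.292,.231],180)
c=capture('side'); cv2.imwrite('pics/g1.png',cv2.resize(c['pixels'][120:300,250:490,::-1],None,fx=3,fy=3))"
```

```text
clock: 4.4
eef_pos: [0.6592, 0.0113, 0.0102]
orientation: [-0.0, -0.0, 1.0, -0.0]
force: [0.1, -0.7, -0.3]
width: 0.0852
finger_force: 0.0
clock: 5.03
eef_pos: [0.66, 0.0115, 0.0118]
orientation: [0.001, -0.0, 1.0, 0.0]
force: [-0.8, 0.8, 4.9]
width: 0.0571
finger_force: 64.2
t 5.03 pos [0.66   0.0115 0.0118] yaw -180.0 tilt [ 0.002  0.    -1.   ] j [ 0.02  0.78 -0.12  1.64  0.13  0.73  1.41] F [-0.8  0.8  4.9] w 0.0571 ff 64.2
rz 0.0 then cm [ 23.75 -30.35 -21.98]
```

View pics/g1.png

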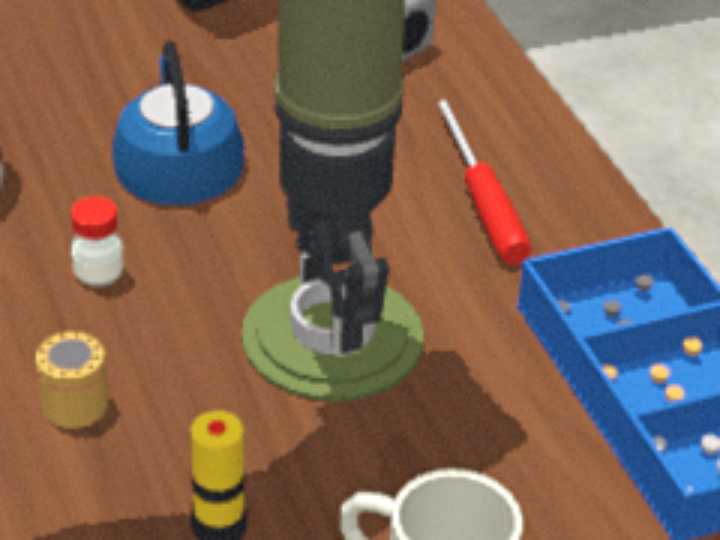

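```bash
python3 -m pendant '[{"x":0,"y":0,"z":-0.5,"rx":0,"ry":0,"rz":0,"hand":-1},{"x":0,"y":0,"z":-1.5,"rx":0,"ry":0,"rz":0,"hand":-1},{"x":0,"y":0,"z":-4,"rx":0,"ry":0,"rz":0,"hand":-1},{"x":0,"y":0,"z":-5,"rx":0,"ry":0,"rz":0,"hand":-1},{"x":0,"y":0,"z":-5,"rx":0,"ry":0,"rz":0,"hand":-1},{"x":0,"y":0,"z":-4,"rx":0,"ry":0,"rz":0,"hand":-1},{"x":0,"y":0,"z":-2,"rx":0,"ry":0,"rz":0,"hand":-1},{"x":0,"y":0,"z":0,"rx":0,"ry":0,"rz":0,"hand":-1}]'
python3 - <<'E'
from h import *
plan([.422,-.292,.231],180)
for cam in ["side","top"]:
    c=capture(cam)
    if cam=="side": cv2.imwrite('pics/g2.png',cv2.resize(c['pixels'][60:260,250:490,::-1],None,fx=3,fy=3))
    for r in masks_of(cam,"base_c")[:1]:
        P=cloud(c,r["region"]);print(r["score"],P.min(0).round(3),P.max(0).round(3))
        k=(P[:,2]>.14); B=P[k]
        e=state()["eef_pos"]; rr=np.hypot(*(B[:,:2]-e[:2]).T); T=B[(rr>.045)&(rr<.075)]
        A=np.c_[T[:,:2]-e[:2],np.ones(len(T))]; print(len(T),np.linalg.lstsq(A,T[:,2],rcond=None)[0].round(3))
        print(((B.min(0)+B.max(0))/2).round(4), np.percentile(B,[1,99],axis=0).round(3))
E
```

```text
clock: 6.08
eef_pos: [0.6599, 0.0114, 0.2328]
orientation: [0.002, -0.0, 1.0, 0.0]
force: [-0.3, 0.4, -3.3]
width: 0.057
finger_force: 65.5
t 6.08 pos [0.6599 0.0114 0.2328] yaw -180.0 tilt [ 0.004  0.    -1.   ] j [ 0.03  0.56 -0.15  1.4   0.08  1.19  1.45] F [-0.3  0.4 -3.3] w 0.057 ff 65.5
rz 0.0 then cm [ 23.79 -30.34   0.08]
0.87 [ 0.595 -0.056 -0.   ] [0.777 0.411 0.286]
1102 [0.014 0.022 0.23 ]
[0.6595 0.0099 0.2532] [[ 0.598 -0.053  0.223]
 [ 0.721  0.062  0.254]]
```

View pics/g2.png

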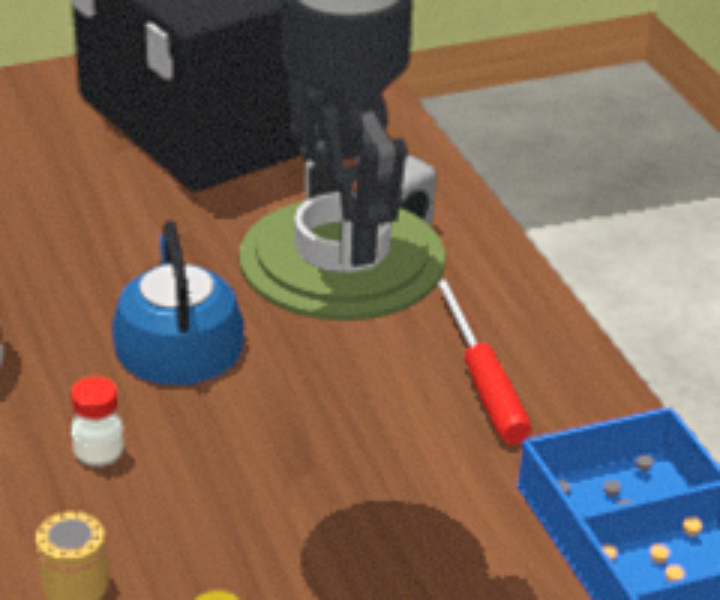

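```bash
python3 -m pendant '[{"x":3.39,"y":-4.32,"z":0,"rx":0,"ry":0,"rz":0,"hand":-1},{"x":3.39,"y":-4.32,"z":0,"rx":0,"ry":0,"rz":0,"hand":-1},{"x":3.39,"y":-4.32,"z":0,"rx":0,"ry":0,"rz":0,"hand":-1},{"x":3.39,"y":-4.32,"z":0,"rx":0,"ry":0,"rz":0,"hand":-1},{"x":3.39,"y":-4.32,"z":0,"rx":0,"ry":0,"rz":0,"hand":-1},{"x":3.39,"y":-4.32,"z":0,"rx":0,"ry":0,"rz":0,"hand":-1},{"x":3.39,"y":-4.32,"z":0,"rx":0,"ry":0,"rz":0,"hand":-1},{"x":0,"y":0,"z":0,"rx":0,"ry":0,"rz":0,"hand":-1}]'
python3 -m pendant '[{"x":0,"y":0,"z":5,"rx":0,"ry":0,"rz":0,"hand":-1},{"x":0,"y":0,"z":5,"rx":0,"ry":0,"rz":0,"hand":-1},{"x":0,"y":0,"z":5,"rx":0,"ry":0,"rz":0,"hand":-1},{"x":0,"y":0,"z":3,"rx":0,"ry":0,"rz":0,"hand":-1},{"x":0,"y":0,"z":1.5,"rx":0,"ry":0,"rz":0,"hand":-1},{"x":0,"y":0,"z":0,"rx":0,"ry":0,"rz":0,"hand":-1}]'
cat > comp.py <<'E'
from h import *
# compare circles in both cameras
def circ(P):
    A=np.c_[2*P[:,:2],np.ones(len(P))]; s=np.linalg.lstsq(A,(P[:,:2]**2).sum(1),rcond=None)[0]; return s[:2].round(4),round(np.sqrt(s[2]+s[0]**2+s[1]**2),4)
E
python3 - <<'E'
from comp import *
plan([.4225,-.291,.0205],180)
for cam in ["side","top"]:
    c=capture(cam)
    for r in masks_of(cam,"base_c")[:1]:
        P=cloud(c,r["region"]); P=P[(np.hypot(*(P[:,:2]-[.422,-.291]).T)<.08)&(P[:,2]<.08)];print(cam,r["score"],np.percentile(P,[1,99],axis=0).round(3).tolist(),((P.min(0)+P.max(0))/2).round(4))
E
```

```text
clock: 7.28
eef_pos: [0.4178, -0.2954, 0.2294]
orientation: [-0.002, 0.004, 1.0, -0.001]
force: [1.3, 0.6, -3.8]
width: 0.0573
finger_force: 65.6
clock: 8.02
eef_pos: [0.4219, -0.2905, 0.0345]
orientation: [-0.001, -0.0, 1.0, 0.001]
force: [0.3, 0.3, -2.6]
width: 0.0572
finger_force: 65.6
t 8.03 pos [ 0.4219 -0.2905  0.0345] yaw -180.0 tilt [-0.001  0.001 -1.   ] j [ 0.6   0.59 -0.07  2.03  0.08  0.53  2.05] F [ 0.3  0.3 -2.6] w 0.0572 ff 65.6
rz 0.001 then cm [-0.06 -0.05  1.4 ]
side 0.6 [[0.362, -0.355, 0.024], [0.484, -0.234, 0.057]] [ 0.4251 -0.292   0.0296]Traceback (most recent call last):
  File "<stdin>", line 6, in <module>
    return _quantile_unchecked(
        a, q, axis, out, overwrite_input, method, keepdims, weights)
    return _ureduce(a,
                    func=_quantile_ureduce_func,
    ...<5 lines>...
                    overwrite_input=overwrite_input,
                    method=method)
    r = func(a, **kwargs)
    result = _quantile(arr,
                       quantiles=q,
    ...<2 lines>...
                       out=out,
                       weights=wgt)
    slices_having_nans = np.isnan(arr[-1, ...])
                                  ~~~^^^^^^^^^
IndexError: index -1 is out of bounds for axis 0 with size 0
```

```bash
python3 -m pendant '[{"x":0,"y":0,"z":0.6,"rx":0,"ry":0,"rz":0,"hand":-1},{"x":0,"y":0,"z":0.3,"rx":0,"ry":0,"rz":0,"hand":-1},{"x":0,"y":0,"z":0.25,"rx":0,"ry":0,"rz":0,"hand":-1},{"x":0,"y":0,"z":0.2,"rx":0,"ry":0,"rz":0,"hand":-1},{"x":0,"y":0,"z":0.1,"rx":0,"ry":0,"rz":0,"hand":-1},{"x":0,"y":0,"z":0,"rx":0,"ry":0,"rz":0,"hand":-1}]'
```

```text
clock: 8.98
eef_pos: [0.422, -0.2911, 0.0207]
orientation: [-0.0, -0.0, 1.0, 0.0]
force: [-0.6, -0.7, -3.4]
width: 0.057
finger_force: 65.7
```

```bash
python3 -m pendant '[{"x":0,"y":0,"z":0.1,"rx":0,"ry":0,"rz":0,"hand":-1},{"x":0,"y":0,"z":0.1,"rx":0,"ry":0,"rz":0,"hand":-1},{"x":0,"y":0,"z":0,"rx":0,"ry":0,"rz":0,"hand":-1}]'; python3 -c "
from h import *
plan([.4225,-.291,.0205],180)"
```

```text
clock: 9.35
eef_pos: [0.4221, -0.2912, 0.0197]
orientation: [0.0, -0.0, 1.0, -0.0]
force: [-2.8, 2.4, 8.0]
width: 0.0575
finger_force: 66.9
t 9.35 pos [ 0.4221 -0.2912  0.0197] yaw -180.0 tilt [ 0.001 -0.001 -1.   ] j [ 0.6   0.61 -0.07  2.04  0.08  0.49  2.05] F [-2.8  2.4  8. ] w 0.0575 ff 66.9
rz 0.0 then cm [-0.04  0.02 -0.08]
```

```bash
python3 -m pendant '[{"x":0,"y":0,"z":0,"rx":0,"ry":0,"rz":0,"hand":0.6},{"x":0,"y":0,"z":0,"rx":0,"ry":0,"rz":0,"hand":1},{"x":0,"y":0,"z":0,"rx":0,"ry":0,"rz":0,"hand":1},{"x":0,"y":0,"z":-1,"rx":0,"ry":0,"rz":0,"hand":1},{"x":0,"y":0,"z":-4,"rx":0,"ry":0,"rz":0,"hand":1},{"x":0,"y":0,"z":-5,"rx":0,"ry":0,"rz":0,"hand":1},{"x":0,"y":0,"z":-6,"rx":0,"ry":0,"rz":0,"hand":1},{"x":0,"y":0,"z":-5,"rx":0,"ry":0,"rz":0,"hand":1}]'
python3 -m pendant '[{"x":-0.75,"y":4.9,"z":0,"rx":0,"ry":0,"rz":0,"hand":1},{"x":-0.75,"y":4.9,"z":0,"rx":0,"ry":0,"rz":0,"hand":1},{"x":-0.75,"y":4.9,"z":0,"rx":0,"ry":0,"rz":0,"hand":1},{"x":-0.75,"y":4.9,"z":0,"rx":0,"ry":0,"rz":0,"hand":1},{"x":-0.75,"y":4.9,"z":0,"rx":0,"ry":0,"rz":0,"hand":1},{"x":-0.75,"y":4.9,"z":0,"rx":0,"ry":0,"rz":0,"hand":1},{"x":0,"y":0,"z":0,"rx":0,"ry":0,"rz":0,"hand":1}]'
python3 - <<'E'
from comp import *
plan([.468,.002,.1],180)
for cam in ["side","top"]:
    c=capture(cam)
    if cam=="top": cv2.imwrite('pics/p1.png',cv2.resize(c['pixels'][220:380,380:580,::-1],None,fx=3,fy=3))
    for t in ["base_c","trivet","burner_c"]:
      for r in masks_of(cam,t)[:1]:
        P=cloud(c,r["region"])
        P=P[(np.abs(P[:,2]-np.median(P[:,2]))<.05)];print(cam,t,round(r["score"],2),r["rect"],((P.min(0)+P.max(0))/2).round(4))
        if t=="base_c": T=P[P[:,2]>.034]; print("collar",circ(T),((T.min(0)+T.max(0))/2).round(4))
        if t=="burner_c": T=P[P[:,2]>.044]; print("top",((T.min(0)+T.max(0))/2).round(4),T.mean(0).round(4))
E
```

```text
clock: 10.35
eef_pos: [0.422, -0.2911, 0.2319]
orientation: [0.001, -0.0, 1.0, -0.001]
force: [1.2, -1.0, 0.1]
width: 0.0856
finger_force: 0.0
clock: 11.22
eef_pos: [0.4671, 0.0072, 0.2295]
orientation: [0.001, -0.004, 1.0, 0.001]
force: [0.5, -0.5, -0.6]
width: 0.0854
finger_force: 0.0
t 11.22 pos [0.4671 0.0072 0.2295] yaw -179.6 tilt [ 0.001  0.002 -1.   ] j [ 0.11  0.27 -0.23  1.9   0.07  0.98  1.43] F [ 0.5 -0.5 -0.6] w 0.0854 ff 0.0
rz 0.007 then cm [-0.07 -0.54 12.95]
side base_c 0.69 [253.8, 340.6, 73.9, 68.0] [ 0.422  -0.2921  0.0252]
collar (array([ 0.4215, -0.2925]), np.float64(0.0281)) [ 0.4215 -0.2914  0.0394]
side trivet 0.85 [246.5, 337.6, 90.8, 78.4] [ 0.4216 -0.292   0.0078]
side burner_c 0.55 [261.2, 229.4, 24.5, 35.4] [0.4673 0.0267 0.0252]
top [0.4678 0.0026 0.0488] [0.4673 0.0007 0.0484]
top base_c 0.56 [423.1, 264.4, 59.4, 68.8] [ 0.4238 -0.2932  0.0249]
collar (array([ 0.4237, -0.2914]), np.float64(0.0275)) [ 0.4237 -0.2915  0.0394]
top trivet 0.88 [413.0, 265.5, 72.3, 75.3] [ 0.4233 -0.2928  0.0082]
```

View pics/p1.png

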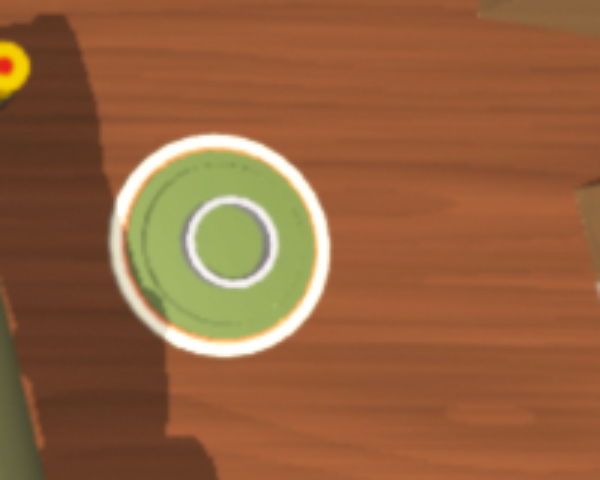

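```bash
python3 -m pendant '[{"x":0,"y":-0.2,"z":0,"rx":0,"ry":0,"rz":0,"hand":1},{"x":0,"y":0,"z":5,"rx":0,"ry":0,"rz":0,"hand":1},{"x":0,"y":0,"z":5,"rx":0,"ry":0,"rz":0,"hand":1},{"x":0,"y":0,"z":3,"rx":0,"ry":0,"rz":0,"hand":1},{"x":0,"y":0,"z":0,"rx":0,"ry":0,"rz":0,"hand":1}]'
python3 -c "
from h import *
plan([.4675,.0015,.022],180)"
```

```text
clock: 12.25
eef_pos: [0.4655, 0.0006, 0.0972]
orientation: [-0.002, -0.0, 1.0, -0.0]
force: [-1.2, 0.3, 0.4]
width: 0.0855
finger_force: 0.0
t 12.25 pos [0.4655 0.0006 0.0972] yaw -180.0 tilt [-0.005 -0.    -1.   ] j [ 0.08  0.44 -0.19  2.08  0.14  0.63  1.37] F [-1.2  0.3  0.4] w 0.0855 ff 0.0
rz 0.0 then cm [-0.23  0.1   7.52]
```

```bash
python3 -m pendant '[{"x":-0.15,"y":0.1,"z":0.5,"rx":0,"ry":0,"rz":0,"hand":1},{"x":0,"y":0,"z":3,"rx":0,"ry":0,"rz":0,"hand":1},{"x":0,"y":0,"z":2.5,"rx":0,"ry":0,"rz":0,"hand":1},{"x":0,"y":0,"z":1.5,"rx":0,"ry":0,"rz":0,"hand":1},{"x":0,"y":0,"z":0,"rx":0,"ry":0,"rz":0,"hand":1}]'
python3 -m pendant '[{"x":0,"y":0,"z":0,"rx":0,"ry":0,"rz":0,"hand":0.2},{"x":0,"y":0,"z":0,"rx":0,"ry":0,"rz":0,"hand":-1},{"x":0,"y":0,"z":0,"rx":0,"ry":0,"rz":0,"hand":-1},{"x":0,"y":0,"z":0,"rx":0,"ry":0,"rz":0,"hand":-1},{"x":0,"y":0,"z":0,"rx":0,"ry":0,"rz":0,"hand":-1}]'
python3 -m pendant '[{"x":0,"y":0,"z":-0.5,"rx":0,"ry":0,"rz":0,"hand":-1},{"x":0,"y":0,"z":-2,"rx":0,"ry":0,"rz":0,"hand":-1},{"x":0,"y":0,"z":-5,"rx":0,"ry":0,"rz":0,"hand":-1},{"x":0,"y":0,"z":-5,"rx":0,"ry":0,"rz":0,"hand":-1},{"x":0,"y":0,"z":-5,"rx":0,"ry":0,"rz":0,"hand":-1},{"x":0,"y":0,"z":-2,"rx":0,"ry":0,"rz":0,"hand":-1},{"x":0,"y":0,"z":0,"rx":0,"ry":0,"rz":0,"hand":-1}]'
python3 - <<'E'
from comp import *
plan([.4225,-.291,.2],180)
e=state()["eef_pos"]
for cam in ["side","top"]:
    c=capture(cam)
    if cam=="side": cv2.imwrite('pics/b1.png',cv2.resize(c['pixels'][80:280,180:420,::-1],None,fx=3,fy=3))
    for r in masks_of(cam,"burner_c")[:1]:
        P=cloud(c,r["region"]);P=P[(np.hypot(*(P[:,:2]-e[:2]).T)<.04)&(P[:,2]>.12)];print(cam,r["score"],len(P),P.min(0).round(3),P.max(0).round(3))
E
```

```text
clock: 12.88
eef_pos: [0.469, 0.0019, 0.0241]
orientation: [0.0, -0.0, 1.0, -0.0]
force: [0.6, 0.1, 0.4]
width: 0.0855
finger_force: 0.0
clock: 13.5
eef_pos: [0.4692, 0.002, 0.0252]
orientation: [0.001, -0.0, 1.0, 0.0]
force: [-1.5, 1.1, 11.4]
width: 0.0439
finger_force: 59.5
clock: 14.38
eef_pos: [0.469, 0.0018, 0.2203]
orientation: [0.002, 0.0, 1.0, -0.0]
force: [-0.9, -0.3, -1.7]
width: 0.044
finger_force: 61.8
t 14.38 pos [0.469  0.0018 0.2203] yaw 180.0 tilt [ 0.003 -0.    -1.   ] j [ 0.12  0.28 -0.24  1.91  0.08  0.96  1.42] F [-0.9 -0.3 -1.7] w 0.044 ff 61.8
rz -0.0 then cm [  4.66 -29.28   2.02]
side 0.97 414 [ 0.445 -0.024  0.196] [0.49  0.019 0.246]
```

View pics/b1.png

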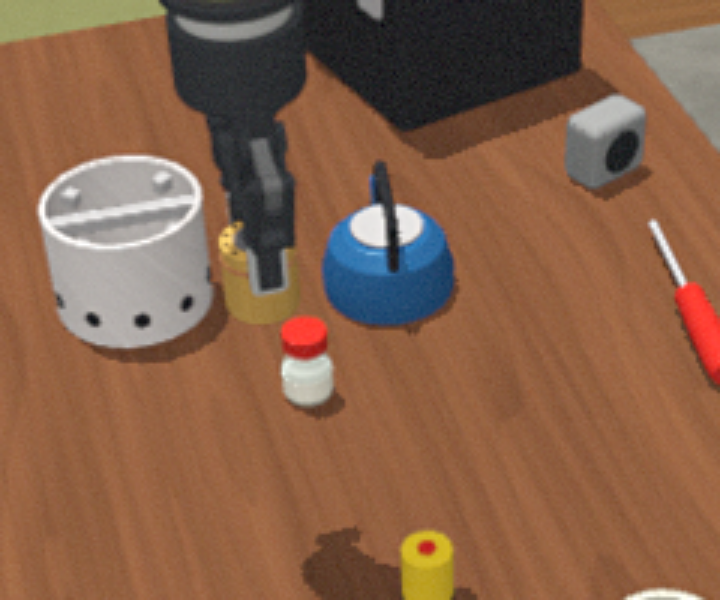

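```bash
python3 -m pendant '[{"x":0.75,"y":-4.88,"z":0,"rx":0,"ry":0,"rz":0,"hand":-1},{"x":0.75,"y":-4.88,"z":0,"rx":0,"ry":0,"rz":0,"hand":-1},{"x":0.75,"y":-4.88,"z":0,"rx":0,"ry":0,"rz":0,"hand":-1},{"x":0.75,"y":-4.88,"z":0,"rx":0,"ry":0,"rz":0,"hand":-1},{"x":0.75,"y":-4.88,"z":0,"rx":0,"ry":0,"rz":0,"hand":-1},{"x":0.77,"y":-4.9,"z":0,"rx":0,"ry":0,"rz":0,"hand":-1},{"x":0,"y":0,"z":0,"rx":0,"ry":0,"rz":0,"hand":-1},{"x":0,"y":0,"z":4,"rx":0,"ry":0,"rz":0,"hand":-1}]'
python3 -m pendant '[{"x":0,"y":0,"z":5,"rx":0,"ry":0,"rz":0,"hand":-1},{"x":0,"y":0,"z":4,"rx":0,"ry":0,"rz":0,"hand":-1},{"x":0,"y":0,"z":1,"rx":0,"ry":0,"rz":0,"hand":-1},{"x":0,"y":0,"z":0,"rx":0,"ry":0,"rz":0,"hand":-1},{"x":0,"y":0,"z":0,"rx":0,"ry":0,"rz":0,"hand":-1}]'
python3 - <<'E'
from comp import *
plan([.4238,-.2912,.066],180)
e=state()["eef_pos"]
for cam in ["side","top"]:
    c=capture(cam)
    if cam=="side": cv2.imwrite('pics/b2.png',cv2.resize(c['pixels'][280:440,200:400,::-1],None,fx=4,fy=3.7))
    for r in masks_of(cam,"burner_c")[:1]:
        P=cloud(c,r["region"]);P=P[(np.hypot(*(P[:,:2]-e[:2]).T)<.04)];print(cam,r["score"],len(P),np.percentile(P,[1,99],axis=0).round(3).tolist())
E
```

```text
clock: 15.58
eef_pos: [0.4246, -0.292, 0.1792]
orientation: [0.002, 0.001, 1.0, -0.001]
force: [-0.2, 0.3, -3.4]
width: 0.0442
finger_force: 61.9
clock: 16.2
eef_pos: [0.4243, -0.2915, 0.0801]
orientation: [0.001, -0.0, 1.0, -0.001]
force: [-0.3, 0.8, -1.5]
width: 0.0438
finger_force: 61.9
t 16.2 pos [ 0.4243 -0.2915  0.0801] yaw -180.0 tilt [ 0.002 -0.001 -1.   ] j [ 0.62  0.52 -0.1   1.99  0.08  0.64  2.04] F [-0.3  0.8 -1.5] w 0.0438 ff 61.9
rz 0.0 then cm [0.05 0.03 1.41]
side 0.76 416 [[0.4, -0.326, 0.021], [0.441, -0.28, 0.135]]Traceback (most recent call last):
  File "<stdin>", line 8, in <module>
    return _quantile_unchecked(
        a, q, axis, out, overwrite_input, method, keepdims, weights)
    return _ureduce(a,
                    func=_quantile_ureduce_func,
    ...<5 lines>...
                    overwrite_input=overwrite_input,
                    method=method)
    r = func(a, **kwargs)
    result = _quantile(arr,
                       quantiles=q,
    ...<2 lines>...
                       out=out,
                       weights=wgt)
    slices_having_nans = np.isnan(arr[-1, ...])
                                  ~~~^^^^^^^^^
IndexError: index -1 is out of bounds for axis 0 with size 0
```

View pics/b2.png

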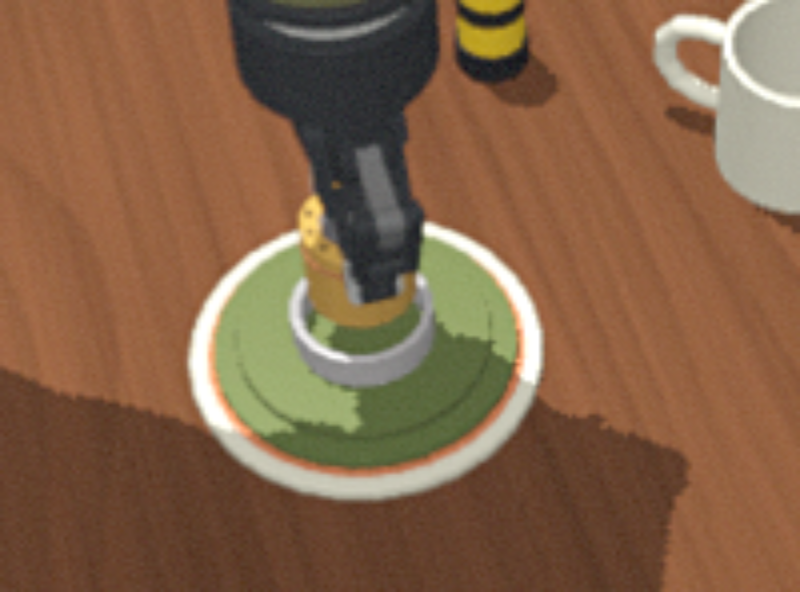

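```bash
python3 -m pendant '[{"x":0.05,"y":0.03,"z":0.6,"rx":0,"ry":0,"rz":0,"hand":-1},{"x":0,"y":0,"z":0.6,"rx":0,"ry":0,"rz":0,"hand":-1},{"x":0,"y":0,"z":0.5,"rx":0,"ry":0,"rz":0,"hand":-1},{"x":0,"y":0,"z":0.5,"rx":0,"ry":0,"rz":0,"hand":-1},{"x":0,"y":0,"z":0.2,"rx":0,"ry":0,"rz":0,"hand":-1},{"x":0,"y":0,"z":0,"rx":0,"ry":0,"rz":0,"hand":-1}]'
```

```text
clock: 17.15
eef_pos: [0.4227, -0.2908, 0.0546]
orientation: [-0.0, -0.0, 1.0, 0.0]
force: [-0.6, 1.3, -1.4]
width: 0.0441
finger_force: 61.9
```

```bash
python3 -m pendant '[{"x":0,"y":0,"z":0.4,"rx":0,"ry":0,"rz":0,"hand":-1},{"x":0,"y":0,"z":0.3,"rx":0,"ry":0,"rz":0,"hand":-1},{"x":0,"y":0,"z":0.15,"rx":0,"ry":0,"rz":0,"hand":-1},{"x":0,"y":0,"z":0,"rx":0,"ry":0,"rz":0,"hand":-1}]'
python3 -m pendant '[{"x":0,"y":0,"z":0.1,"rx":0,"ry":0,"rz":0,"hand":-1},{"x":0,"y":0,"z":0,"rx":0,"ry":0,"rz":0,"hand":-1}]'
```

```text
clock: 17.65
eef_pos: [0.4227, -0.2908, 0.0461]
orientation: [-0.0, -0.0, 1.0, 0.0]
force: [0.6, 0.5, -2.6]
width: 0.044
finger_force: 61.9
clock: 17.9
eef_pos: [0.4228, -0.2909, 0.0453]
orientation: [0.0, -0.0, 1.0, -0.0]
force: [-0.2, -0.2, -1.6]
width: 0.0439
finger_force: 62.0
```

```bash
python3 -m pendant '[{"x":0,"y":0,"z":0.1,"rx":0,"ry":0,"rz":0,"hand":-1},{"x":0,"y":0,"z":0,"rx":0,"ry":0,"rz":0,"hand":-1}]'
```

```text
clock: 18.15
eef_pos: [0.4228, -0.2909, 0.0452]
orientation: [0.0, -0.0, 1.0, -0.0]
force: [-2.4, 1.4, 9.8]
width: 0.0441
finger_force: 63.1
```

```bash
python3 -m pendant '[{"x":0,"y":0,"z":0.07,"rx":0,"ry":0,"rz":0,"hand":-1},{"x":0,"y":0,"z":0,"rx":0,"ry":0,"rz":0,"hand":-1}]'
```

```text
clock: 18.4
eef_pos: [0.4228, -0.2909, 0.0452]
orientation: [0.0, -0.0, 1.0, -0.0]
force: [-4.2, 2.8, 16.3]
width: 0.0437
finger_force: 63.9
```

```bash
python3 -m pendant '[{"x":0,"y":0,"z":-0.1,"rx":0,"ry":0,"rz":0,"hand":0.6},{"x":0,"y":0,"z":0,"rx":0,"ry":0,"rz":0,"hand":1},{"x":0,"y":0,"z":0,"rx":0,"ry":0,"rz":0,"hand":1},{"x":0,"y":0,"z":-2,"rx":0,"ry":0,"rz":0,"hand":1},{"x":0,"y":0,"z":-5,"rx":0,"ry":0,"rz":0,"hand":1},{"x":0,"y":0,"z":-6,"rx":0,"ry":0,"rz":0,"hand":1},{"x":0,"y":0,"z":-5,"rx":0,"ry":0,"rz":0,"hand":0}]'
python3 -m pendant '[{"x":-0.9,"y":5.8,"z":0,"rx":0,"ry":0,"rz":0,"hand":0},{"x":-0.9,"y":5.8,"z":0,"rx":0,"ry":0,"rz":0,"hand":0},{"x":-0.9,"y":5.8,"z":0,"rx":0,"ry":0,"rz":0,"hand":0},{"x":-0.9,"y":5.8,"z":0,"rx":0,"ry":0,"rz":0,"hand":0},{"x":-0.9,"y":5.8,"z":0,"rx":0,"ry":0,"rz":0,"hand":0},{"x":1,"y":5.8,"z":0,"rx":0,"ry":0,"rz":0,"hand":0},{"x":1,"y":5.8,"z":0,"rx":0,"ry":0,"rz":0,"hand":0},{"x":1,"y":5.8,"z":0,"rx":0,"ry":0,"rz":0,"hand":0}]'
python3 -m pendant '[{"x":1,"y":5.8,"z":0,"rx":0,"ry":0,"rz":0,"hand":0},{"x":1,"y":5.8,"z":0,"rx":0,"ry":0,"rz":0,"hand":0},{"x":0,"y":0,"z":0,"rx":0,"ry":0,"rz":0.1,"hand":0},{"x":0,"y":0,"z":0,"rx":0,"ry":0,"rz":0,"hand":0}]'
python3 - <<'E'
from comp import *
plan([.4175,.2905,.12],174.3)
for cam in ["side","top"]:
    c=capture(cam)
    if cam=="side": cv2.imwrite('pics/b3.png',cv2.resize(c['pixels'][280:440,200:400,::-1],None,fx=3,fy=3))
    for t in ["base_c","burner_c"]:
      for r in masks_of(cam,t)[:1]:
        P=cloud(c,r["region"]);P=P[(np.hypot(*(P[:,:2]-[.422,-.291]).T)<.08)]
        if len(P)<9: continue
        T=P[(P[:,2]>(.06 if t[1]=='u' else .034))]
        print(cam,t,round(r["score"],2),((P.min(0)+P.max(0))/2).round(4),P.max(0).round(3),"top",((T.min(0)+T.max(0))/2).round(4) if len(T) else 0)
    for r in masks_of(cam,"screen_c")[:1]:
        P=cloud(c,r["region"]); T=P[P[:,2]>.09]; print(cam,"screen",r["rect"],circ(T),((T.min(0)+T.max(0))/2).round(4))
E
```

```text
clock: 19.27
eef_pos: [0.4228, -0.2908, 0.2267]
orientation: [0.0, -0.0, 1.0, -0.0]
force: [0.8, 0.3, -0.0]
width: 0.0697
finger_force: 0.0
clock: 20.27
eef_pos: [0.4372, 0.1749, 0.2245]
orientation: [0.0, 0.0, 1.0, -0.0]
force: [2.0, 0.5, -0.4]
width: 0.0429
finger_force: 0.0
clock: 20.78
eef_pos: [0.4173, 0.2895, 0.2242]
orientation: [-0.0, 0.049, 0.999, -0.0]
force: [-0.4, -0.9, 0.3]
width: 0.0426
finger_force: 0.0
t 20.77 pos [0.4173 0.2895 0.2242] yaw 174.4 tilt [-0.001 -0.001 -1.   ] j [-0.41  0.34 -0.33  1.81  0.13  1.01  0.68] F [-0.4 -0.9  0.3] w 0.0426 ff 0.0
rz 0.001 then cm [-1.000e-02  1.100e-01  1.042e+01]
side base_c 0.56 [ 0.4221 -0.2906  0.0381] [ 0.486 -0.224  0.07 ] top [ 0.4217 -0.2978  0.0518]
side burner_c 0.94 [ 0.421  -0.2925  0.0536] [ 0.444 -0.268  0.075] top [ 0.4208 -0.2925  0.0673]
side screen [192.8, 133.5, 56.2, 65.4] (array([0.4176, 0.2898]), np.float64(0.0591)) [0.4176 0.2911 0.0951]
top base_c 0.67 [ 0.423  -0.2916  0.0375] [ 0.487 -0.227  0.07 ] top [ 0.4237 -0.29    0.0521]
top burner_c 0.93 [ 0.4224 -0.2897  0.0493] [ 0.444 -0.268  0.073] top [ 0.4224 -0.2897  0.0669]
top screen [367.7, 232.7, 19.3, 25.7] (array([ 0.5283, -0.1359]), np.float64(0.0099)) [ 0.5282 -0.135   0.0929]
```

View pics/b3.png

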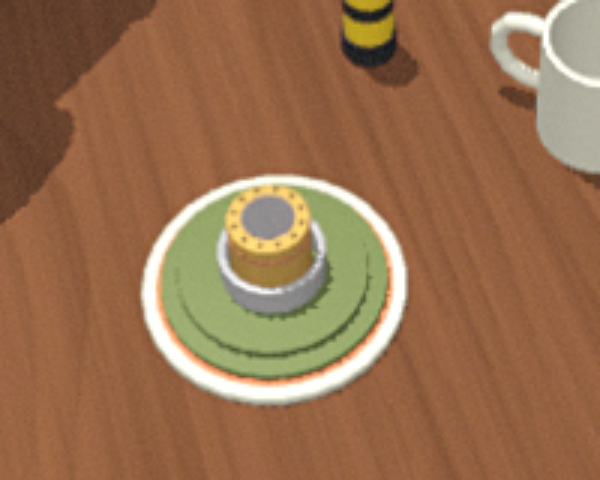

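```bash
python3 -m pendant '[{"x":0,"y":0.12,"z":5,"rx":0,"ry":0,"rz":0,"hand":0},{"x":0,"y":0,"z":4,"rx":0,"ry":0,"rz":0,"hand":0},{"x":0,"y":0,"z":2,"rx":0,"ry":0,"rz":0,"hand":0},{"x":0,"y":0,"z":2,"rx":0,"ry":0,"rz":0,"hand":0},{"x":0,"y":0,"z":2,"rx":0,"ry":0,"rz":0,"hand":0},{"x":0,"y":0,"z":1,"rx":0,"ry":0,"rz":0,"hand":0},{"x":0,"y":0,"z":0,"rx":0,"ry":0,"rz":0,"hand":0}]'
python3 -c "
from h import *
plan([.4177,.2908,.063],174.3)
c=capture('side'); cv2.imwrite('pics/s1.png',cv2.resize(c['pixels'][70:220,130:330,::-1],None,fx=3.5,fy=3.5))"
```

```text
clock: 22.05
eef_pos: [0.4177, 0.2901, 0.0642]
orientation: [-0.0, 0.05, 0.999, -0.0]
force: [0.5, 0.8, 0.2]
width: 0.0427
finger_force: 0.0
t 22.05 pos [0.4177 0.2901 0.0642] yaw 174.3 tilt [-0.001 -0.001 -1.   ] j [-0.47  0.55 -0.27  2.01  0.24  0.62  0.57] F [0.5 0.8 0.2] w 0.0427 ff 0.0
rz -0.0 then cm [0.   0.07 0.12]
```

View pics/s1.png

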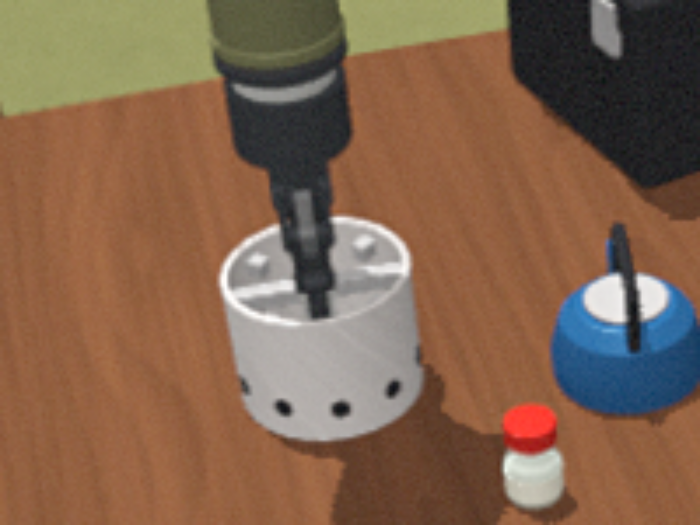

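```bash
python3 -m pendant '[{"x":0,"y":0.07,"z":0,"rx":0,"ry":0,"rz":0,"hand":-0.5},{"x":0,"y":0,"z":0,"rx":0,"ry":0,"rz":0,"hand":-1},{"x":0,"y":0,"z":0,"rx":0,"ry":0,"rz":0,"hand":-1},{"x":0,"y":0,"z":0,"rx":0,"ry":0,"rz":0,"hand":-1},{"x":0,"y":0,"z":0,"rx":0,"ry":0,"rz":0,"hand":-1}]'
python3 -m pendant '[{"x":0,"y":0,"z":-0.5,"rx":0,"ry":0,"rz":0,"hand":-1},{"x":0,"y":0,"z":-2,"rx":0,"ry":0,"rz":0,"hand":-1},{"x":0,"y":0,"z":-5,"rx":0,"ry":0,"rz":0,"hand":-1},{"x":0,"y":0,"z":-5,"rx":0,"ry":0,"rz":0,"hand":-1},{"x":0,"y":0,"z":-3,"rx":0,"ry":0,"rz":0,"hand":-1},{"x":0,"y":0,"z":-1.5,"rx":0,"ry":0,"rz":0,"hand":-1},{"x":0,"y":0,"z":0,"rx":0,"ry":0,"rz":0,"hand":-1},{"x":0,"y":0,"z":0,"rx":0,"ry":0,"rz":0,"hand":-1}]'
python3 - <<'E'
from comp import *
plan([.4224,-.2912,.235],174.3)
e=state()["eef_pos"]
for cam in ["side","top"]:
    c=capture(cam)
    for r in masks_of(cam,"screen_c")[:1]:
        P=cloud(c,r["region"]); P=P[np.hypot(*(P[:,:2]-e[:2]).T)<.08]
        if len(P)<50: continue
        z=np.percentile(P[:,2],99); T=P[(P[:,2]>e[2]+.02)&(np.hypot(*(P[:,:2]-e[:2]).T)>.045)]; print(cam,"screen",z.round(4),circ(T),((T.min(0)+T.max(0))/2).round(4))
        A=np.c_[T[:,:2]-e[:2],np.ones(len(T))]; print(len(T),np.linalg.lstsq(A,T[:,2],rcond=None)[0].round(3), np.percentile(P,[.5,99.5],axis=0).round(3).tolist())
E
```

```text
clock: 22.72
eef_pos: [0.4183, 0.2916, 0.0654]
orientation: [0.001, 0.05, 0.999, 0.001]
force: [0.7, 0.3, 5.8]
width: 0.0106
finger_force: 59.1
clock: 23.72
eef_pos: [0.4173, 0.2905, 0.2331]
orientation: [-0.001, 0.05, 0.999, -0.001]
force: [0.5, 0.1, -3.1]
width: 0.0106
finger_force: 58.4
t 23.73 pos [0.4173 0.2905 0.2331] yaw 174.3 tilt [-0.002 -0.002 -1.   ] j [-0.41  0.33 -0.34  1.8   0.13  1.04  0.67] F [ 0.5  0.1 -3.1] w 0.0106 ff 58.4
rz -0.0 then cm [ -6.28 -57.83  -0.1 ]
side screen 0.2645 (array([0.4174, 0.2873]), np.float64(0.0588)) [0.4178 0.2875 0.2595]
591 [-0.005 -0.004  0.259] [[0.355, 0.225, 0.17], [0.477, 0.349, 0.265]]
top screen 0.2643 (array([0.4179, 0.2874]), np.float64(0.0578)) [0.4186 0.2811 0.2595]
733 [-0.009 -0.007  0.259] [[0.358, 0.226, 0.0], [0.478, 0.341, 0.265]]
```

```bash
python3 -m pendant '[{"x":0,"y":0,"z":0,"rx":0,"ry":0,"rz":-0.1,"hand":-1},{"x":-1,"y":-4.85,"z":0,"rx":0,"ry":0,"rz":0,"hand":-1},{"x":-1,"y":-4.85,"z":0,"rx":0,"ry":0,"rz":0,"hand":-1},{"x":-1,"y":-4.85,"z":0,"rx":0,"ry":0,"rz":0,"hand":-1},{"x":-1,"y":-4.85,"z":0,"rx":0,"ry":0,"rz":0,"hand":-1},{"x":-1,"y":-4.85,"z":0,"rx":0,"ry":0,"rz":0,"hand":-1},{"x":0,"y":-4.85,"z":0,"rx":0,"ry":0,"rz":0,"hand":-1}]'
python3 -m pendant '[{"x":0,"y":-4.85,"z":0,"rx":0,"ry":0,"rz":0,"hand":-1},{"x":0.9,"y":-4.85,"z":0,"rx":0,"ry":0,"rz":0,"hand":-1},{"x":0.9,"y":-4.85,"z":0,"rx":0,"ry":0,"rz":0,"hand":-1},{"x":0.9,"y":-4.85,"z":0,"rx":0,"ry":0,"rz":0,"hand":-1},{"x":0.9,"y":-4.85,"z":0,"rx":0,"ry":0,"rz":0,"hand":-1},{"x":0.9,"y":-4.85,"z":0,"rx":0,"ry":0,"rz":0,"hand":-1},{"x":0,"y":0,"z":0,"rx":0,"ry":0,"rz":0,"hand":-1},{"x":0,"y":0,"z":0,"rx":0,"ry":0,"rz":0,"hand":-1}]'
python3 -m pendant '[{"x":0,"y":0,"z":3,"rx":0,"ry":0,"rz":0,"hand":-1},{"x":0,"y":0,"z":3,"rx":0,"ry":0,"rz":0,"hand":-1},{"x":0,"y":0,"z":1.5,"rx":0,"ry":0,"rz":0,"hand":-1},{"x":0,"y":0,"z":0,"rx":0,"ry":0,"rz":0,"hand":-1},{"x":0,"y":0,"z":0,"rx":0,"ry":0,"rz":0,"hand":-1}]'
cat > m.py <<'E'
from comp import *
plan([.4224,-.2912,.077],180)
e=state()["eef_pos"]
for cam in ["side","top"]:
    c=capture(cam)
    if cam=="side": cv2.imwrite('pics/s2.png',cv2.resize(c['pixels'][240:440,180:420,::-1],None,fx=3,fy=3))
    for r in masks_of(cam,"screen_c")[:1]:
        P=cloud(c,r["region"]); P=P[np.hypot(*(P[:,:2]-e[:2]).T)<.08]
        if len(P)<50: continue
        T=P[(P[:,2]>e[2]+.02)&(np.hypot(*(P[:,:2]-e[:2]).T)>.05)]; print(cam,circ(T),len(P),np.percentile(P,[.5,99.5],axis=0).round(4).tolist())
E
python3 m.py
```

```text
clock: 24.8
eef_pos: [0.4684, -0.0016, 0.2342]
orientation: [-0.0, -0.0, 1.0, 0.0]
force: [0.3, 0.5, -1.7]
width: 0.0103
finger_force: 58.5
clock: 25.8
eef_pos: [0.423, -0.2903, 0.234]
orientation: [-0.0, -0.0, 1.0, 0.001]
force: [0.3, 0.7, -1.8]
width: 0.0102
finger_force: 58.5
clock: 26.42
eef_pos: [0.4238, -0.2903, 0.1603]
orientation: [0.0, -0.001, 1.0, -0.0]
force: [-0.7, -1.2, -1.5]
width: 0.0108
finger_force: 58.5
t 26.43 pos [ 0.4238 -0.2903  0.1603] yaw -179.9 tilt [ 0.001 -0.    -1.   ] j [ 0.63  0.41 -0.11  1.89  0.06  0.84  2.06] F [-0.7 -1.2 -1.5] w 0.0108 ff 58.5
rz 0.002 then cm [ 0.14 -0.09  8.33]
side (array([ 0.4225, -0.2925]), np.float64(0.0589)) 5193 [[0.3612, -0.3535, 0.0959], [0.4811, -0.2327, 0.1923]]
top (array([ 0.4238, -0.2894]), np.float64(0.0579)) 2268 [[0.3637, -0.3403, 0.0059], [0.4904, -0.2291, 0.2943]]
```

View pics/s2.png

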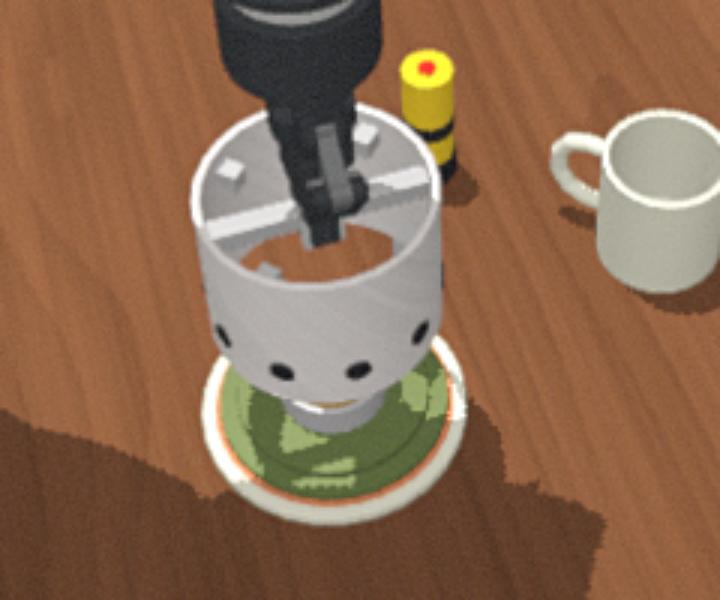

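```bash
python3 -m pendant '[{"x":0.05,"y":-0.09,"z":2,"rx":0,"ry":0,"rz":0,"hand":-1},{"x":0,"y":0,"z":2,"rx":0,"ry":0,"rz":0,"hand":-1},{"x":0,"y":0,"z":2,"rx":0,"ry":0,"rz":0,"hand":-1},{"x":0,"y":0,"z":1,"rx":0,"ry":0,"rz":0,"hand":-1},{"x":0,"y":0,"z":0,"rx":0,"ry":0,"rz":0,"hand":-1},{"x":0,"y":0,"z":0,"rx":0,"ry":0,"rz":0,"hand":-1}]'; python3 m.py
```

```text
clock: 27.38
eef_pos: [0.4229, -0.2921, 0.0903]
orientation: [0.0, -0.0, 1.0, -0.0]
force: [-0.4, 0.8, -1.6]
width: 0.0104
finger_force: 58.5
t 27.38 pos [ 0.4229 -0.2921  0.0903] yaw -180.0 tilt [ 0.001 -0.001 -1.   ] j [ 0.63  0.5  -0.1   1.98  0.08  0.67  2.05] F [-0.4  0.8 -1.6] w 0.0104 ff 58.5
rz 0.0 then cm [0.06 0.09 1.33]
side (array([ 0.4217, -0.2941]), np.float64(0.0588)) 4508 [[0.3615, -0.3556, 0.0264], [0.4807, -0.2343, 0.1225]]
top (array([ 0.4228, -0.2904]), np.float64(0.0577)) 1685 [[0.3631, -0.3383, 0.0147], [0.482, -0.2303, 0.123]]
```

```bash
python3 -m pendant '[{"x":0,"y":0.09,"z":0.3,"rx":0,"ry":0,"rz":0,"hand":-1},{"x":0,"y":0,"z":0.3,"rx":0,"ry":0,"rz":0,"hand":-1},{"x":0,"y":0,"z":0.2,"rx":0,"ry":0,"rz":0,"hand":-1},{"x":0,"y":0,"z":0,"rx":0,"ry":0,"rz":0,"hand":-1}]'
python3 -m pendant '[{"x":0,"y":0,"z":0.15,"rx":0,"ry":0,"rz":0,"hand":-1},{"x":0,"y":0,"z":0.1,"rx":0,"ry":0,"rz":0,"hand":-1},{"x":0,"y":0,"z":0,"rx":0,"ry":0,"rz":0,"hand":-1}]'
```

```text
clock: 28.08
eef_pos: [0.4224, -0.2908, 0.0813]
orientation: [-0.0, -0.0, 1.0, 0.0]
force: [-0.5, -0.7, -1.2]
width: 0.0108
finger_force: 58.5
clock: 28.45
eef_pos: [0.4225, -0.291, 0.0794]
orientation: [0.0, -0.0, 1.0, -0.0]
force: [-0.6, 0.3, 3.4]
width: 0.0107
finger_force: 59.1
```

```bash
python3 -m pendant '[{"x":0,"y":0,"z":0.05,"rx":0,"ry":0,"rz":0,"hand":-0.5},{"x":0,"y":0,"z":0,"rx":0,"ry":0,"rz":0,"hand":0},{"x":0,"y":0,"z":0,"rx":0,"ry":0,"rz":0,"hand":0},{"x":0,"y":0,"z":-1,"rx":0,"ry":0,"rz":0,"hand":0},{"x":0,"y":0,"z":-3,"rx":0,"ry":0,"rz":0,"hand":0},{"x":0,"y":0,"z":-5,"rx":0,"ry":0,"rz":0,"hand":0},{"x":0,"y":0,"z":-5,"rx":0,"ry":0,"rz":0,"hand":0},{"x":0,"y":0,"z":-2,"rx":0,"ry":0,"rz":0,"hand":0}]'
python3 -m pendant '[{"x":-1.92,"y":5.29,"z":0,"rx":0,"ry":0,"rz":0,"hand":0},{"x":-1.92,"y":5.29,"z":0,"rx":0,"ry":0,"rz":0,"hand":0},{"x":-1.92,"y":5.29,"z":0,"rx":0,"ry":0,"rz":0,"hand":0},{"x":-1.92,"y":5.29,"z":0,"rx":0,"ry":0,"rz":0,"hand":0},{"x":-1.92,"y":5.29,"z":0,"rx":0,"ry":0,"rz":0,"hand":0},{"x":-1.92,"y":5.29,"z":0,"rx":0,"ry":0,"rz":0,"hand":0},{"x":-1.92,"y":5.29,"z":0,"rx":0,"ry":0,"rz":0,"hand":0},{"x":-1.92,"y":5.29,"z":0,"rx":0,"ry":0,"rz":0,"hand":0}]'
python3 -m pendant '[{"x":-1.92,"y":5.29,"z":0,"rx":0,"ry":0,"rz":0,"hand":0},{"x":-1.92,"y":5.29,"z":0,"rx":0,"ry":0,"rz":0,"hand":0},{"x":0,"y":0,"z":0,"rx":0,"ry":0,"rz":0.174,"hand":0},{"x":0,"y":0,"z":0,"rx":0,"ry":0,"rz":0.174,"hand":0},{"x":0,"y":0,"z":0,"rx":0,"ry":0,"rz":0.174,"hand":0},{"x":0,"y":0,"z":0,"rx":0,"ry":0,"rz":0.174,"hand":0},{"x":0,"y":0,"z":0,"rx":0,"ry":0,"rz":0.174,"hand":0},{"x":0,"y":0,"z":0,"rx":0,"ry":0,"rz":0.174,"hand":0}]'
python3 -m pendant '[{"x":0,"y":0,"z":0,"rx":0,"ry":0,"rz":0.174,"hand":0},{"x":0,"y":0,"z":0,"rx":0,"ry":0,"rz":0.174,"hand":0},{"x":0,"y":0,"z":0,"rx":0,"ry":0,"rz":0.174,"hand":0},{"x":0,"y":0,"z":0,"rx":0,"ry":0,"rz":0.174,"hand":0},{"x":0,"y":0,"z":0,"rx":0,"ry":0,"rz":0,"hand":0}]'
python3 - <<'E'
from comp import *
plan([.6140,.2375,.072],80.3)
for cam in ["side","top"]:
    c=capture(cam); 
    if cam=="top": cv2.imwrite('pics/k0.png',cv2.resize(c['pixels'][220:380,380:580,::-1],None,fx=3,fy=3))
    for r in masks_of(cam,"screen_c")[:1]:
        P=cloud(c,r["region"]); T=P[(P[:,2]>.1)&(P[:,2]<.13)]; print(cam,"screen",r["score"],circ(T),((T.min(0)+T.max(0))/2).round(4))
        A=np.c_[T[:,:2]-T[:,:2].mean(0),np.ones(len(T))]; print(len(T),np.linalg.lstsq(A,T[:,2],rcond=None)[0].round(3))
    for r in masks_of(cam,"kettle_c")[:1]:
        P=cloud(c,r["region"]); k=(P[:,2]>.085)&(P[:,2]<.105)&(np.hypot(*(P[:,:2]-[.614,.238]).T)<.045); A=P[k,:2]
        if len(A)<9: continue
        m=A.mean(0);v=np.linalg.svd(A-m)[2][0]; print(cam,"kettle",len(A),m.round(4),np.degrees(np.arctan2(v[1],v[0])).round(1))
E
```

```text
clock: 29.45
eef_pos: [0.4234, -0.2915, 0.2424]
orientation: [0.002, -0.0, 1.0, -0.001]
force: [-1.0, -0.4, -0.8]
width: 0.0426
finger_force: 0.0
clock: 30.45
eef_pos: [0.5764, 0.1339, 0.2395]
orientation: [0.0, 0.0, 1.0, -0.0]
force: [0.8, -0.4, -0.1]
width: 0.0428
finger_force: 0.0
clock: 31.45
eef_pos: [0.6142, 0.2381, 0.2393]
orientation: [-0.0, 0.501, 0.865, 0.0]
force: [-0.4, 0.5, -0.7]
width: 0.0424
finger_force: 0.0
clock: 32.08
eef_pos: [0.6142, 0.2383, 0.2391]
orientation: [0.0, 0.764, 0.645, 0.0]
force: [0.1, -0.1, -0.9]
width: 0.0424
finger_force: 0.0
t 32.08 pos [0.6142 0.2383 0.2391] yaw 80.4 tilt [ 0.  0. -1.] j [-0.52  0.56  0.19  1.39 -0.11  1.2  -0.48] F [ 0.1 -0.1 -0.9] w 0.0424 ff 0.0
rz 0.002 then cm [-8.000e-02 -1.000e-02  1.671e+01]
side screen 0.9 (array([ 0.4216, -0.2931]), np.float64(0.0537)) [ 0.4215 -0.2924  0.1069]
1403 [-0.001 -0.006  0.105]
side kettle 103 [0.6124 0.2323] -99.4
top screen 0.94 (array([ 0.4227, -0.291 ]), np.float64(0.0525)) [ 0.4228 -0.291   0.107 ]
940 [-0.002  0.005  0.105]
top kettle 224 [0.6143 0.2375] 80.3
```

View pics/k0.png

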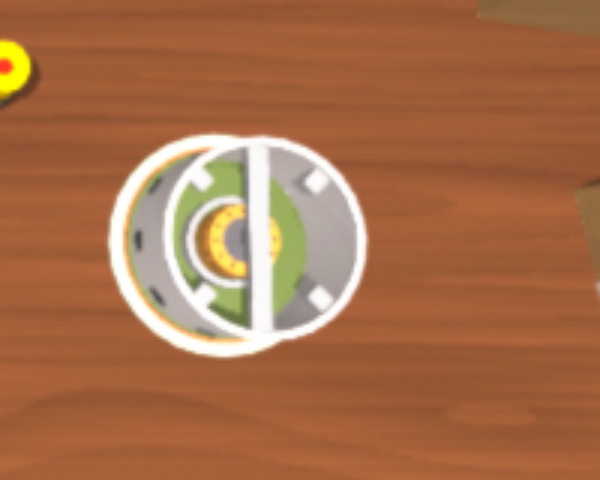

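```bash
python3 -m pendant '[{"x":0,"y":0,"z":5,"rx":0,"ry":0,"rz":0,"hand":0},{"x":0,"y":0,"z":4,"rx":0,"ry":0,"rz":0,"hand":0},{"x":0,"y":0,"z":3,"rx":0,"ry":0,"rz":0,"hand":0},{"x":0,"y":0,"z":2.5,"rx":0,"ry":0,"rz":0,"hand":0},{"x":0,"y":0,"z":2.1,"rx":0,"ry":0,"rz":0,"hand":0},{"x":0,"y":0,"z":0,"rx":0,"ry":0,"rz":0,"hand":0}]'
python3 -m pendant '[{"x":0,"y":0,"z":0,"rx":0,"ry":0,"rz":0,"hand":-0.5},{"x":0,"y":0,"z":0,"rx":0,"ry":0,"rz":0,"hand":-1},{"x":0,"y":0,"z":0,"rx":0,"ry":0,"rz":0,"hand":-1},{"x":0,"y":0,"z":0,"rx":0,"ry":0,"rz":0,"hand":-1}]'
python3 -m pendant '[{"x":0,"y":0,"z":-0.5,"rx":0,"ry":0,"rz":0,"hand":-1},{"x":0,"y":0,"z":-2,"rx":0,"ry":0,"rz":0,"hand":-1},{"x":0,"y":0,"z":-5,"rx":0,"ry":0,"rz":0,"hand":-1},{"x":0,"y":0,"z":-5,"rx":0,"ry":0,"rz":0,"hand":-1},{"x":0,"y":0,"z":-5,"rx":0,"ry":0,"rz":0,"hand":-1},{"x":0,"y":0,"z":-3,"rx":0,"ry":0,"rz":0,"hand":-1},{"x":0,"y":0,"z":-1,"rx":0,"ry":0,"rz":0,"hand":-1},{"x":0,"y":0,"z":0,"rx":0,"ry":0,"rz":0,"hand":-1}]'
cat > k.py <<'E'
from comp import *
import sys
plan([.4222,-.2912,.175],80.3)
e=state()["eef_pos"]
for cam in ["side","top"]:
    c=capture(cam)
    if cam=="side":
        x0,y0=int(sys.argv[1]),int(sys.argv[2]); cv2.imwrite('pics/'+sys.argv[3],cv2.resize(c['pixels'][y0:y0+200,x0:x0+240,::-1],None,fx=3,fy=3))
    for r in masks_of(cam,"kettle_c")[:1]:
        P=cloud(c,r["region"]); P=P[np.hypot(*(P[:,:2]-e[:2]).T)<.09]; b=P[:,2]-e[2]
        if len(P)<50: continue
        T=P[(b>-.07)&(b<-.015)&(np.hypot(*(P[:,:2]-e[:2]).T)<.058)]
        print(cam,round(r["score"],2),np.percentile(P,[.5,99.5],axis=0).round(3).tolist(),np.percentile(T,[.5,99.5],axis=0).round(4).tolist())
E
python3 k.py 190 40 k1.png
```

```text
clock: 33.12
eef_pos: [0.6133, 0.2377, 0.071]
orientation: [-0.001, 0.764, 0.645, -0.002]
force: [-0.0, -0.8, -0.1]
width: 0.0429
finger_force: 0.0
clock: 33.62
eef_pos: [0.6152, 0.2383, 0.074]
orientation: [0.0, 0.764, 0.645, 0.001]
force: [1.0, -0.4, 6.3]
width: 0.0079
finger_force: 58.7
clock: 34.62
eef_pos: [0.614, 0.2381, 0.2869]
orientation: [-0.0, 0.764, 0.645, -0.0]
force: [-0.6, 0.0, -3.7]
width: 0.0078
finger_force: 58.8
t 34.62 pos [0.614  0.2381 0.2869] yaw 80.3 tilt [-0.001 -0.    -1.   ] j [-0.52  0.53  0.2   1.31 -0.1   1.31 -0.49] F [-0.6  0.  -3.7] w 0.0078 ff 58.8
rz 0.0 then cm [-55.4   -9.98  11.22]
side 0.63 [[0.561, 0.188, 0.215], [0.659, 0.262, 0.31]] [[0.5609, 0.1873, 0.2174], [0.6591, 0.2609, 0.2718]]
top 0.85 [[0.561, 0.188, 0.213], [0.657, 0.276, 0.308]] [[0.5614, 0.1876, 0.2182], [0.6575, 0.2759, 0.2717]]
```

View pics/k1.png

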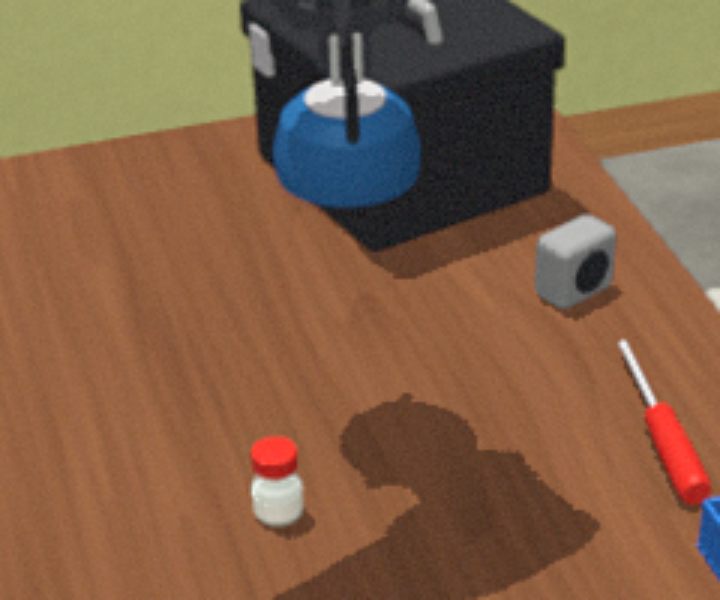

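```bash
python3 -m pendant '[{"x":-4.62,"y":-0.83,"z":0,"rx":0,"ry":0,"rz":0,"hand":-1},{"x":-4.62,"y":-0.83,"z":0,"rx":0,"ry":0,"rz":0,"hand":-1},{"x":-4.62,"y":-0.83,"z":0,"rx":0,"ry":0,"rz":0,"hand":-1},{"x":-4.62,"y":-0.83,"z":0,"rx":0,"ry":0,"rz":0,"hand":-1},{"x":-4.62,"y":-0.83,"z":0,"rx":0,"ry":0,"rz":0,"hand":-1},{"x":-4.62,"y":-0.83,"z":0,"rx":0,"ry":0,"rz":0,"hand":-1}]'
python3 -m pendant '[{"x":-4.62,"y":-0.83,"z":0,"rx":0,"ry":0,"rz":0,"hand":-1},{"x":-4.62,"y":-0.83,"z":0,"rx":0,"ry":0,"rz":0,"hand":-1},{"x":-4.62,"y":-0.83,"z":0,"rx":0,"ry":0,"rz":0,"hand":-1},{"x":-4.62,"y":-0.83,"z":0,"rx":0,"ry":0,"rz":0,"hand":-1},{"x":-4.62,"y":-0.83,"z":0,"rx":0,"ry":0,"rz":0,"hand":-1},{"x":-4.62,"y":-0.83,"z":0,"rx":0,"ry":0,"rz":0,"hand":-1},{"x":0,"y":0,"z":0,"rx":0,"ry":0,"rz":0,"hand":-1},{"x":0,"y":0,"z":0,"rx":0,"ry":0,"rz":0,"hand":-1}]'
python3 -m pendant '[{"x":0,"y":0,"z":3,"rx":0,"ry":0,"rz":0,"hand":-1},{"x":0,"y":0,"z":3,"rx":0,"ry":0,"rz":0,"hand":-1},{"x":0,"y":0,"z":2,"rx":0,"ry":0,"rz":0,"hand":-1},{"x":0,"y":0,"z":1,"rx":0,"ry":0,"rz":0,"hand":-1},{"x":0,"y":0,"z":0,"rx":0,"ry":0,"rz":0,"hand":-1},{"x":0,"y":0,"z":0,"rx":0,"ry":0,"rz":0,"hand":-1}]'
python3 k.py 180 210 k2.png
```

```text
clock: 35.58
eef_pos: [0.5177, -0.0281, 0.2868]
orientation: [-0.0, 0.764, 0.645, -0.0]
force: [0.8, -0.3, -3.3]
width: 0.0077
finger_force: 58.7
clock: 36.58
eef_pos: [0.4229, -0.291, 0.2869]
orientation: [-0.001, 0.764, 0.645, 0.0]
force: [-0.5, 0.6, -3.1]
width: 0.0081
finger_force: 58.8
clock: 37.33
eef_pos: [0.4235, -0.2917, 0.1983]
orientation: [0.001, 0.764, 0.645, 0.0]
force: [1.2, -0.3, -3.0]
width: 0.0077
finger_force: 58.7
t 37.33 pos [ 0.4235 -0.2917  0.1983] yaw 80.3 tilt [ 0.001 -0.001 -1.   ] j [ 0.3   0.38  0.36  1.84 -0.16  0.94  0.57] F [ 1.2 -0.3 -3. ] w 0.0077 ff 58.7
rz 0.001 then cm [ 0.03 -0.14  2.33]
side 0.6 [[0.371, -0.341, 0.104], [0.471, -0.256, 0.222]] [[0.3711, -0.3407, 0.1288], [0.4712, -0.2587, 0.1832]]
top 0.73 [[0.373, -0.309, 0.021], [0.473, -0.218, 0.222]] [[0.3732, -0.3086, 0.1309], [0.4733, -0.236, 0.1833]]
```

View pics/k2.png

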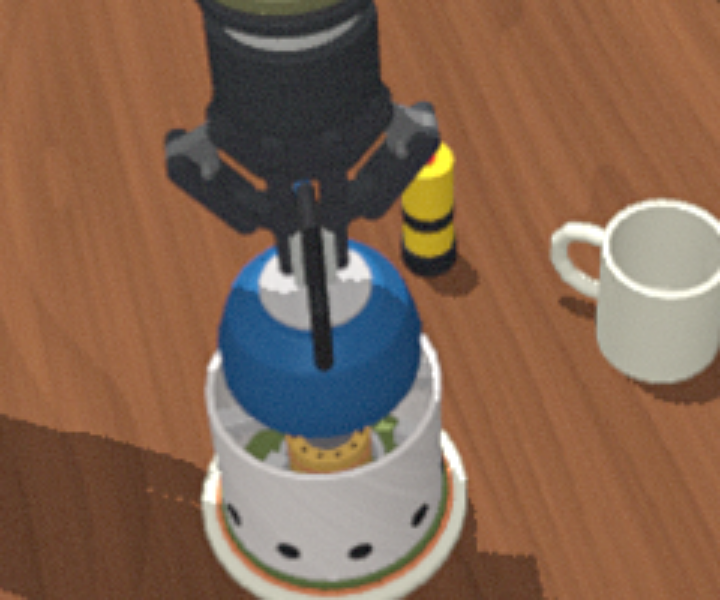

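```bash
python3 -m pendant '[{"x":-0.3,"y":0.05,"z":0,"rx":0,"ry":0,"rz":0,"hand":-1},{"x":0,"y":0,"z":0.5,"rx":0,"ry":0,"rz":0,"hand":-1},{"x":0,"y":0,"z":0.4,"rx":0,"ry":0,"rz":0,"hand":-1},{"x":0,"y":0,"z":0,"rx":0,"ry":0,"rz":0,"hand":-1},{"x":0,"y":0,"z":0,"rx":0,"ry":0,"rz":0,"hand":-1}]'
python3 k.py 180 210 k3.png
python3 - <<'E'
from comp import *
c=capture("side"); I=c["pixels"].astype(int)
e=state()["eef_pos"]
K=np.array([[c["fx"],0,c["cx"]],[0,c["fy"],c["cy"]],[0,0,1.]]);D=np.array(c["dist"],float)
def proj(p):
    q=(np.array(p)-c["origin"])@Q(c["rotation"])
    q=q*[1,-1,-1]; return cv2.projectPoints(q.reshape(-1,1,3),np.zeros(3),np.zeros(3),K,D)[0][:,0]
# project-and-fit: kettle blue silhouette width per row vs. cylinder radius .053 axis
blue=(I[:,:,2]>I[:,:,0]+40)&(I[:,:,2]>I[:,:,1]+15); blue[:, :230]=0; blue[:,340:]=0; blue[:280]=0;blue[400:]=0
for v in range(295,355,6):
    u=np.nonzero(blue[v])[0]
    if len(u): print(v,u.min(),u.max(),(u.min()+u.max())/2, end=" | ")
print(); print("lowest blue row",np.nonzero(blue.any(1))[0].max())
z0=e[2]-.0735
a=np.linspace(0,2*np.pi,200)
for cy in (-.2942,-.2912,-.2882):
  for rz in ((.053,z0),(.053,z0+.015)):
    p=proj(np.c_[.4222+rz[0]*np.cos(a),cy+rz[0]*np.sin(a),np.full(200,rz[1])]); print(cy,rz,p.min(0).round(1),p.max(0).round(1))
E
```

```text
clock: 38.15
eef_pos: [0.4229, -0.2947, 0.1885]
orientation: [-0.0, 0.764, 0.645, -0.0]
force: [0.2, -0.2, -2.3]
width: 0.0075
finger_force: 58.7
t 38.15 pos [ 0.4229 -0.2947  0.1885] yaw 80.3 tilt [-0.  0. -1.] j [ 0.31  0.4   0.36  1.85 -0.17  0.92  0.58] F [ 0.2 -0.2 -2.3] w 0.0075 ff 58.7
rz 0.0 then cm [ 0.33 -0.13  1.35]
side 0.91 [[0.371, -0.343, 0.071], [0.47, -0.257, 0.212]] [[0.3704, -0.3433, 0.1196], [0.4706, -0.2585, 0.1734]]
top 0.8 [[0.373, -0.311, 0.12], [0.472, -0.222, 0.213]] [[0.3732, -0.3115, 0.1215], [0.4728, -0.2385, 0.1735]]
301 266 308 287.0 | 307 260 313 286.5 | 313 258 316 287.0 | 319 256 318 287.0 | 325 254 319 286.5 | 331 254 319 286.5 | 337 255 319 287.0 | 343 256 316 286.0 | 349 260 312 286.0 | 
lowest blue row 360
-0.2942 (0.053, np.float64(0.11519855303344041)) [254.1 310. ] [321.5 364.2]
-0.2942 (0.053, np.float64(0.1301985530334404)) [253.2 304.1] [321.3 358.3]
-0.2912 (0.053, np.float64(0.11519855303344041)) [253.7 308.7] [320.9 362.6]
-0.2912 (0.053, np.float64(0.1301985530334404)) [252.7 302.7] [320.7 356.8]
-0.2882 (0.053, np.float64(0.11519855303344041)) [253.3 307.4] [320.3 361. ]
-0.2882 (0.053, np.float64(0.1301985530334404)) [252.3 301.4] [320.2 355.2]
```

```bash
python3 -m pendant '[{"x":-0.1,"y":0.05,"z":0.3,"rx":0,"ry":0,"rz":0,"hand":-1},{"x":0,"y":0,"z":0.3,"rx":0,"ry":0,"rz":0,"hand":-1},{"x":0,"y":0,"z":0.3,"rx":0,"ry":0,"rz":0,"hand":-1},{"x":0,"y":0,"z":0.2,"rx":0,"ry":0,"rz":0,"hand":-1},{"x":0,"y":0,"z":0,"rx":0,"ry":0,"rz":0,"hand":-1}]'
python3 -m pendant '[{"x":0,"y":0,"z":0.15,"rx":0,"ry":0,"rz":0,"hand":-1},{"x":0,"y":0,"z":0.1,"rx":0,"ry":0,"rz":0,"hand":-1},{"x":0,"y":0,"z":0,"rx":0,"ry":0,"rz":0,"hand":-1}]'
```

```text
clock: 39.02
eef_pos: [0.4232, -0.2957, 0.1774]
orientation: [-0.0, 0.764, 0.645, -0.0]
force: [0.4, -0.2, -2.9]
width: 0.0076
finger_force: 58.7
clock: 39.4
eef_pos: [0.4232, -0.2957, 0.1751]
orientation: [-0.0, 0.764, 0.645, -0.0]
force: [-0.1, 0.1, -2.8]
width: 0.0079
finger_force: 58.7
```

```bash
python3 -m pendant '[{"x":0,"y":0,"z":0.1,"rx":0,"ry":0,"rz":0,"hand":-1},{"x":0,"y":0,"z":0.08,"rx":0,"ry":0,"rz":0,"hand":-1},{"x":0,"y":0,"z":0,"rx":0,"ry":0,"rz":0,"hand":-1}]'; python3 -c "
from h import *
plan([.4222,-.2957,.1735],80.3)"
```

```text
clock: 39.78
eef_pos: [0.4231, -0.296, 0.1739]
orientation: [0.0, 0.764, 0.645, 0.0]
force: [-2.5, 1.0, 5.0]
width: 0.0075
finger_force: 59.6
t 39.77 pos [ 0.4231 -0.296   0.1739] yaw 80.3 tilt [ 0. -0. -1.] j [ 0.32  0.41  0.35  1.87 -0.18  0.88  0.59] F [-2.5  1.   5. ] w 0.0075 ff 59.6
rz -0.0 then cm [ 0.02 -0.1   0.04]
```

```bash
python3 -m pendant '[{"x":0,"y":0,"z":0.03,"rx":0,"ry":0,"rz":0,"hand":-0.6},{"x":0,"y":0,"z":0,"rx":0,"ry":0,"rz":0,"hand":-0.2},{"x":0,"y":0,"z":0,"rx":0,"ry":0,"rz":0,"hand":0},{"x":0,"y":0,"z":0,"rx":0,"ry":0,"rz":0,"hand":0},{"x":0,"y":0,"z":-1.5,"rx":0,"ry":0,"rz":0,"hand":0},{"x":0,"y":0,"z":-4,"rx":0,"ry":0,"rz":0,"hand":0},{"x":0,"y":0,"z":-5,"rx":0,"ry":0,"rz":0,"hand":0},{"x":0,"y":0,"z":-3,"rx":0,"ry":0,"rz":0,"hand":0}]'
python3 -m pendant '[{"x":4,"y":0,"z":0,"rx":0,"ry":0,"rz":0,"hand":0},{"x":4,"y":0,"z":0,"rx":0,"ry":0,"rz":0,"hand":0},{"x":4,"y":0,"z":0,"rx":0,"ry":0,"rz":0,"hand":0},{"x":4,"y":0,"z":0,"rx":0,"ry":0,"rz":0,"hand":0},{"x":4,"y":0,"z":0,"rx":0,"ry":0,"rz":0,"hand":0},{"x":4,"y":0,"z":0,"rx":0,"ry":0,"rz":0,"hand":0},{"x":0,"y":0,"z":0,"rx":0,"ry":0,"rz":0,"hand":0}]'
python3 - <<'E'
from comp import *
ims=[]
for cam,(x0,y0) in (("side",(190,220)),("top",(380,170))):
    c=capture(cam); ims.append(cv2.resize(c['pixels'][y0:y0+200,x0:x0+133,::-1],None,fx=3,fy=3))
    for t in ["base_c","screen_c","kettle_c","mug_c","torch_c","jar_c"]:
      for r in masks_of(cam,t)[:1]:
        P=cloud(c,r["region"]); T=P[P[:,2]>np.percentile(P[:,2],97)-.006]
        print(cam,t,round(r["score"],2),np.percentile(P,[.5,99.5],axis=0).round(3).tolist(),((T.min(0)+T.max(0))/2).round(4))
        if t=="screen_c":
            T=P[(P[:,2]>.1)&(P[:,2]<.112)]; print(circ(T))
cv2.imwrite("pics/end.png",np.hstack(ims))
E
```

```text
clock: 40.78
eef_pos: [0.4235, -0.2964, 0.3116]
orientation: [0.002, 0.764, 0.645, 0.001]
force: [1.3, -0.1, -0.8]
width: 0.0431
finger_force: 0.0
clock: 41.65
eef_pos: [0.4642, -0.0559, 0.3089]
orientation: [-0.0, 0.762, 0.647, 0.001]
force: [0.1, -0.9, 0.5]
width: 0.0429
finger_force: 0.0
side base_c 0.63 [[0.361, -0.357, 0.009], [0.476, -0.311, 0.018]] [ 0.4184 -0.3331  0.0146]
side screen_c 0.64 [[0.361, -0.355, 0.014], [0.48, -0.254, 0.123]] [ 0.4216 -0.302   0.117 ]
(array([ 0.4212, -0.2932]), np.float64(0.0591))
side kettle_c 0.56 [[0.371, -0.345, 0.067], [0.47, -0.235, 0.198]] [ 0.4218 -0.2963  0.195 ]
side torch_c 0.82 [[0.511, -0.153, -0.0], [0.543, -0.104, 0.094]] [ 0.5279 -0.135   0.0903]
side jar_c 0.86 [[0.501, 0.113, -0.0], [0.543, 0.177, 0.063]] [0.5203 0.1311 0.0601]
top base_c 0.54 [[0.369, -0.305, 0.012], [0.379, -0.288, 0.024]] [ 0.3746 -0.296   0.0212]
top screen_c 0.8 [[0.361, -0.36, 0.0], [0.482, -0.265, 0.139]] [ 0.3812 -0.3106  0.1327]
(array([ 0.4228, -0.2921]), np.float64(0.0581))
top kettle_c 0.89 [[0.375, -0.333, 0.123], [0.471, -0.255, 0.199]] [ 0.4121 -0.213   0.4542]
top jar_c 0.81 [[0.502, 0.114, 0.005], [0.536, 0.147, 0.064]] [0.5203 0.1316 0.0609]
```

View pics/end.png

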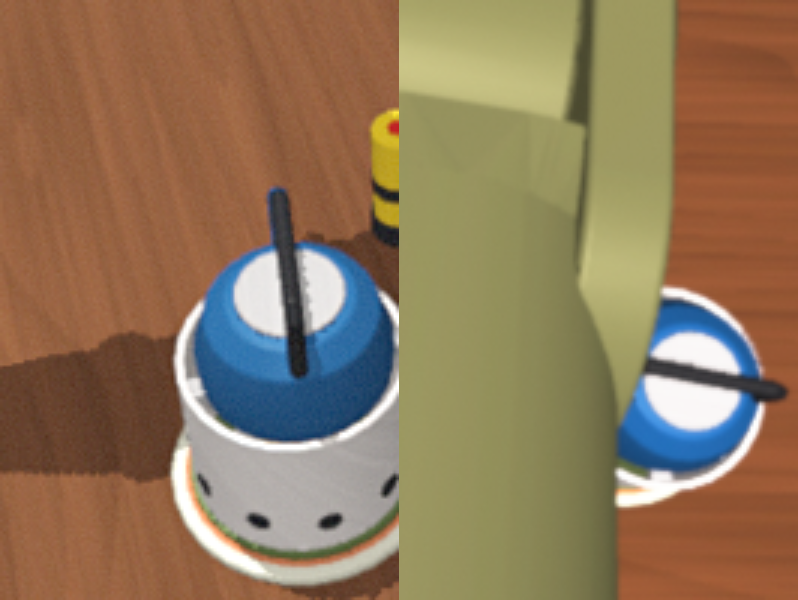

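The last picture shows the kettle level in the windscreen's mouth, around (295,340) in the left half, with its handle top at about 195 mm as expected. The flashlight and jar have not moved. The mug was not detected this time, but the arm never went near it.

```bash
python3 -c "
from rig import *
print(hand_in())"
```

```text
the job is handed in; nothing more can be done
None
```

The camp stove is built on the trivet in the order asked (base, burner, windscreen, kettle), each part lowered and released before the next, and the job is handed in at about 42 s; the flashlight and jar measured unmoved, and the mug was not re-checked at the end but the arm never went near it.

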